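Stack the cork boards in the carrier by size

TASK

Stack the three longest of the four cork-faced boards in the wooden carrier with the two end cheeks, the longest at the bottom, the next on it and the third on top, cork up, every board lined up with the carrier and centred on it to within a centimetre. The shortest board is a spare: let it lie on its rest block, with nothing left on it. Lift only one board at a time; a board that is in the way may be set aside on the empty grey rest block or any clear spot. Leave the bottles, sherds and loupe that stand about where they are.

Things in the scene. Friction and masses are not known exactly. Their poses are not given: they have to be found in the camera images.
- board_140: longest of four loose cork-faced plywood boards: a plain rectangular panel 140 mm long (its x axis), 60 mm wide (y), 12 mm thick (z: plywood with a bare 4 mm margin round the cork face, which is up), about 84 g. Origin: centre of its underside. Starts in one of two untidy piles of two, each on a grey rest block: the 140 and 68 below, the 116 and 92 on top, which on which varies.
- board_116: second longest of four loose cork-faced plywood boards: a plain rectangular panel 116 mm long (its x axis), 60 mm wide (y), 12 mm thick (z: plywood with a bare 4 mm margin round the cork face, which is up), about 69 g. Origin: centre of its underside. Starts in one of two untidy piles of two, each on a grey rest block: the 140 and 68 below, the 116 and 92 on top, which on which varies.
- board_92: third longest of four loose cork-faced plywood boards: a plain rectangular panel 92 mm long (its x axis), 60 mm wide (y), 12 mm thick (z: plywood with a bare 4 mm margin round the cork face, which is up), about 55 g. Origin: centre of its underside. Starts in one of two untidy piles of two, each on a grey rest block: the 140 and 68 below, the 116 and 92 on top, which on which varies.
- board_68: shortest of four loose cork-faced plywood boards: a plain rectangular panel 68 mm long (its x axis), 60 mm wide (y), 12 mm thick (z: plywood with a bare 4 mm margin round the cork face, which is up), about 40 g. Origin: centre of its underside. Starts in one of two untidy piles of two, each on a grey rest block: the 140 and 68 below, the 116 and 92 on top, which on which varies.
- rest_a: one of three equal round grey rest blocks, 48 mm across, 8 mm tall, fixed to the layout board; two carry a pile at the start (varies which positions), rest_c is empty and may be used to set a board aside. Origin: centre of its underside, on the layout board, whose flat grey top is 38 mm above the table.
- rest_b: one of three equal round grey rest blocks, 48 mm across, 8 mm tall, fixed to the layout board; two carry a pile at the start (varies which positions), rest_c is empty and may be used to set a board aside. Origin: centre of its underside, on the layout board, whose flat grey top is 38 mm above the table.
- rest_c: one of three equal round grey rest blocks, 48 mm across, 8 mm tall, fixed to the layout board; two carry a pile at the start (varies which positions), rest_c is empty and may be used to set a board aside. Origin: centre of its underside, on the layout board, whose flat grey top is 38 mm above the table.
- carrier: light wooden carrier, fixed to the layout board: a base strip 168 mm long (x), 46 mm wide (y) and 8 mm thick (narrower than the boards, so fingers can pass down beside it), with an upright end cheek 60 mm wide and 8 mm thick across each end, its top 34 mm above its underside. The cheeks stand 148 mm apart inside, so that the 140 mm board lies between them with 4 mm to spare at each end; the long sides are open. Origin: centre of its underside.
- layout_board: fixed flat slab that carries all the things listed: 354 mm (x) by 850 mm (y), 38 mm thick, grey top with wooden edges, lying on the table. Origin: centre of its underside.
- carrier_seat (a point): centre of the upper face of the carrier's base strip, 8 mm above its underside, where the bottom board is to lie; axes as the carrier's
- glue_a: bystander on the layout board, loose, to be left alone: white screw-cap bottle with a blue band, 42 mm across, 75 mm tall. Origin: centre of its underside.
- glue_b: bystander on the layout board, loose, to be left alone: small white screw-cap bottle with a pale yellow band, 34 mm across, 50 mm tall. Origin: centre of its underside.
- loupe: bystander on the layout board, loose, to be left alone: black eye loupe, a short cylinder 32 mm across, 27 mm tall. Origin: centre of its underside.
- sherd_12: bystander on the layout board, loose, to be left alone: small brown potsherd, 39 x 37 mm, 20 mm high. Origin: centre of its underside.
- sherd_08: bystander on the layout board, loose, to be left alone: small brown potsherd, 39 x 37 mm, 14 mm high. Origin: centre of its underside.

How it is judged:
By the outcome, as a careful person would: the job done as asked, in the order asked, and still so for the second after the job is handed in, with the robot touching nothing.
It also fails if it takes over 72 s, if anything falls off the work surface, if the arm or the gripper's body presses on something with over 40 N, if the wrist force passes 120 N, or if a joint passes its speed limit or range.

ROBOT

A 7-joint arm with a two-finger parallel gripper is mounted at the origin on the work surface; the furniture and walls round the work are solid. World frame = base frame: x ahead of the robot, y to its left, z up, the work surface at z = 0. Lengths are in m, angles in rad, forces in N, time in s.
With the tool pointing down it reaches from about 0.4 to 0.85 m from the base axis. Payload 10.4 kg.
Tool frame: the origin (TCP) lies midway between the tips of the shut fingers; the grasp point (between the pads) lies 19 mm behind it; z points along the fingers, y is the direction in which the jaws open and shut (so a half turn about z gives the same grasp; the last joint's range is limited). The gripper opens to 85 mm and grips with 20 to 120 N. Pads are 22 mm wide; open, the fingers measure 114 mm over their backs; the gripper's body (76 mm by 85 mm) begins 54 mm behind the grasp point. The pads swing forward as they close: fully open they stand 13 mm farther back than shut.
Start: joints at [-1.283, 0.332, -0.065, 1.46, 0.022, 1.35, -0.088], TCP at [0.191, 0.595, 0.231] pointing down, gripper open.
Joint ranges: [-2.6, 2.6], [-0.5, 2.12], [-1.47, 1.34], [0.16, 2.42], [-1.27, 4.41], [0.06, 2.06], [-2.6, 2.6]. Speed limits (rad/s): [2.22, 2.22, 2.79, 2.79, 3.14, 3.14, 3.14].

INTERFACE

Orientations are given as a 3x3 rotation matrix whose columns are the frame's x, y, z axes.
In Python, from station import arm gives the robot as it stands.
- The arm moves only by the tool apply_moves, never from a script. Its arguments are lists of equal length, an entry for each row: "travel": the shift along the tool's x, y, z in cm, a list of three; "turn": the turn, a rotation vector about the tool's x, y, z in rad, a list of three. In form: {"travel": [[x, y, z], ...], "turn": [[ax, ay, az], ...]}. A call has 1 to 12 rows; each row shifts and turns the commanded pose from where the row before left it, along the tool's axes as they then stand; what a row does not reach is not made up. A row lasts 1/8 s, in which the tool goes at most 62.5 mm and 10.7 degrees, less where a joint would pass 70% of its speed; a pose out of reach is approached as far as the arm can. A call is refused whole if a number of a shift passes 6.25 or a number of a turn 0.188, either way. A call with a gripper value outside its range is refused whole. "claw" is the finger opening in cm, from 0 to 8.54, set as the call begins (left out, the last holds). The fingers move at their own pace and stop on an object; "newtons" is the grip in N (left out, the last holds). Time passes only in rows, so rows that do not move let the fingers close. It gives the time, the measured TCP pose, the force and the opening at its end, in the units of the state.
- arm.read_state(): the state, without advancing time (a new reading comes with each control period).
- arm.grab_frame(name): name is "scene" or "top" or "wrist"; returns a dict with "frame" (480x640x3 uint8, blue, green, red), "K" (3x3 intrinsics, pixels), "dist_coeffs" ([k1, k2, p1, p2, k3] as OpenCV has them; the pictures are not rectified), "R" (3x3) and "t" (3): a world point X has camera coordinates R X + t. Camera axes: x right, y down, z forward; pixel columns grow to the right and rows downward; lengths in m; the calibration is good to about 2 mm. A picture is of the moment at which its call begins. There is no depth.
- arm.finish_job(): hands the job in, once; it reports no verdict.
The state is a dict: "time_s": time; "qpos": joint angles; "joint_vel": joint speeds; "joint_efforts": joint torques, N m; "tcp_pos": TCP position; "orientation": TCP orientation; "ft_force": force on the tool from outside, world axes, zero at the start; "wrist_torque": the same for the moment, N m; "gripper_width": finger opening in m.
Only numpy, scipy, OpenCV 4.12 (cv2) and the standard library are available. Lean on these libraries where they do the work, as an engineer would, in place of code of your own. Each camera call takes 0.05 s, during which the arm holds its last target.

## Working session

There is one attempt and no reset: what is moved stays moved. The work goes in short steps, Python scripts to look and compute and a tool call to move; the robot and the scene stay as the last step left them, time stands still between calls to the robot, and variables do not carry over. Pictures are saved under pics/ and viewed, and the job is handed in when it is done.

Besides the shell and the picture viewer there is one more tool, called after ">>>" in YAML: its name, and indented under it one key for each argument. apply_moves: Moves the arm, as the interface text tells. Its arguments: {"type":"object","properties":{"travel":{"type":"array","items":{"type":"array","items":{"type":"number"}}},"turn":{"type":"array","items":{"type":"array","items":{"type":"number"}}},"claw":{"type":"number"},"newtons":{"type":"number"}},"required":["travel","turn"]}

```bash
ls; mkdir -p pics; python3 - <<'E'
from station import arm
import cv2
s=arm.read_state()
for k,v in s.items(): print(k,v)
for n in ["scene","top","wrist"]:
    f=arm.grab_frame(n); cv2.imwrite(f"pics/{n}0.png",f["frame"])
    print(n,f["K"],f["dist_coeffs"],f["R"],f["t"])
E
```

```text
pics
time_s 0.0
qpos [-1.28258763  0.3328955  -0.06467243  1.46095739  0.02160938  1.34989942
 -0.08848586]
joint_vel [ 6.42074518e-04 -8.99587692e-04  7.41434327e-04  8.87695821e-04
  8.50621011e-04 -9.41415829e-04  6.65147717e-05]
joint_efforts [ 7.41170770e-04 -6.25440645e+01  4.90726205e-02 -3.91602015e+01
  1.60795078e-02  1.00278723e-02 -3.35919410e-06]
tcp_pos [0.1910502  0.5946818  0.23049344]
orientation [[-9.52090079e-01  3.05817508e-01 -3.64888677e-04]
 [ 3.05817714e-01  9.52089027e-01 -1.41786660e-03]
 [-8.62019235e-05 -1.46152614e-03 -9.99998928e-01]]
ft_force [-0.60515297  0.03308728 -0.93403705]
wrist_torque [ 0.01295916 -0.02192026 -0.03111527]
gripper_width 0.08533029991049151
scene [[520.9020717    0.         323.69146604]
 [  0.         520.9020717  244.68460368]
 [  0.           0.           1.        ]] [-0.09766015  0.          0.          0.          0.        ] [[ 0.74731038 -0.66438543 -0.0109175 ]
 [-0.47940499 -0.52771922 -0.70120131]
 [ 0.46010656  0.52924892 -0.71287974]] [-0.39472128  0.27256137  0.83298667]
top [[449.50001779   0.         323.29951211]
 [  0.         449.50001779 234.9817717 ]
 [  0.           0.           1.        ]] [-0.03273778  0.          0.          0.          0.        ] [[ 0.01830277 -0.99960526  0.02131515]
 [-0.99415381 -0.0204636  -0.10601622]
 [ 0.10641056 -0.01925014 -0.99413592]] [-0.02630334  0.52482105  0.94129382]
wrist [[406.84194899   0.         315.59483141]
 [  0.         406.84194899 234.37682125]
 [  0.           0.           1.        ]] [0.00917197 0.         0.         0.         0.        ] [[ 0.30566888  0.95213525 -0.00223425]
 [ 0.90101312 -0.2884967   0.32395218]
 [ 0.30780172 -0.10103519 -0.94607082]] [-0.62544747 -0.04228491  0.38254283]
```

View pics/top0.png

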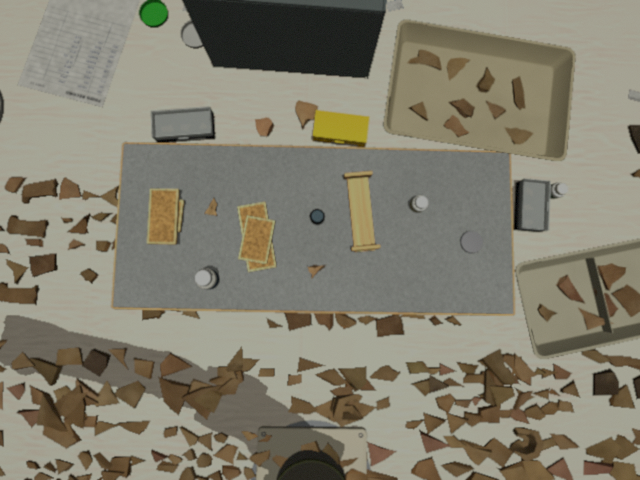

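View pics/scene0.png

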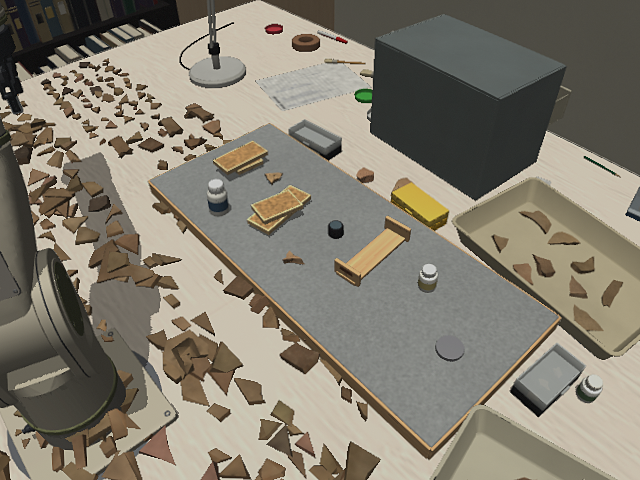

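View pics/wrist0.png

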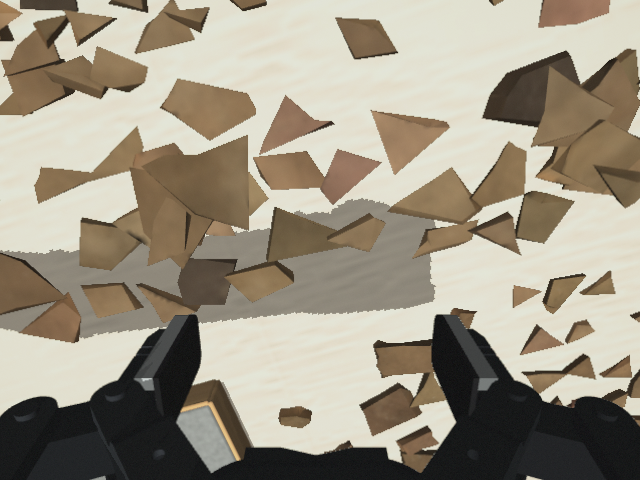

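The top view shows pile 1 near (163,215), with a roughly 116 mm board on top. Pile 2 is near (257,240), with the upper board about 92 mm and the lower one about 140 mm. The carrier is at (361,211) and the empty rest at (472,241). The arm casts a shadow at left. Next I'll measure these properly.

```bash
cat > h.py <<'E'
import numpy as np, cv2
from station import arm
def grab(n,save=None):
    f=arm.grab_frame(n)
    for k in("K","dist_coeffs","R","t"): f[k]=np.array(f[k],float)
    if save: cv2.imwrite(f"pics/{save}.png",f["frame"])
    return f
def plane(f,uv,z):
    uv=np.asarray(uv,float).reshape(-1,1,2)
    n=cv2.undistortPoints(uv,f["K"],f["dist_coeffs"]).reshape(-1,2)
    d=np.c_[n,np.ones(len(n))]@f["R"]; c=-f["R"].T@f["t"]
    s=(z-c[2])/d[:,2]; return c+d*s[:,None]
def proj(f,X):
    return cv2.projectPoints(np.asarray(X,float).reshape(-1,3),cv2.Rodrigues(f["R"])[0],f["t"],f["K"],f["dist_coeffs"])[0].reshape(-1,2)
def rect(P):
    # min area rect on metric xy points (mm)
    (c,s,a)=cv2.minAreaRect((np.asarray(P)[:,:2]*1000).astype(np.float32))
    if s[0]<s[1]: s=(s[1],s[0]); a+=90
    return np.round(c,1),np.round(s,1),round((a+90)%180-90,1)
E
python3 - <<'E'
from h import *
f=grab("top")
im=f["frame"]; 
cr=im[150:310,110:510]; cv2.imwrite("pics/topcrop.png",cv2.resize(cr,(800,320),interpolation=cv2.INTER_CUBIC))
hsv=cv2.cvtColor(im,cv2.COLOR_BGR2HSV)
for p in [(163,215),(257,237),(361,211),(350,211),(361,246),(472,241),(149,215),(182,215),(243,215),(262,265)]:
    print(p,im[p[1],p[0]],hsv[p[1],p[0]], plane(f,p,.07)[0].round(3))
E
```

```text
(163, 215) [ 69 118 151] [ 18 138 151] [0.555 0.317 0.07 ]
(257, 237) [ 64 115 149] [ 18 145 149] [0.514 0.121 0.07 ]
(361, 211) [102 153 168] [ 23 100 168] [ 0.573 -0.093  0.07 ]
(350, 211) [ 80 113 130] [ 20  98 130] [ 0.572 -0.07   0.07 ]
(361, 246) [ 84 130 148] [ 22 110 148] [ 0.5   -0.093  0.07 ]
(472, 241) [116 117 117] [ 30   2 117] [ 0.515 -0.325  0.07 ]
(149, 215) [103 148 156] [ 25  87 156] [0.555 0.346 0.07 ]
(182, 215) [50 72 81] [21 98 81] [0.556 0.277 0.07 ]
(243, 215) [ 67 119 152] [ 18 143 152] [0.559 0.151 0.07 ]
(262, 265) [ 59 104 135] [ 18 144 135] [0.456 0.109 0.07 ]
```

View pics/topcrop.png

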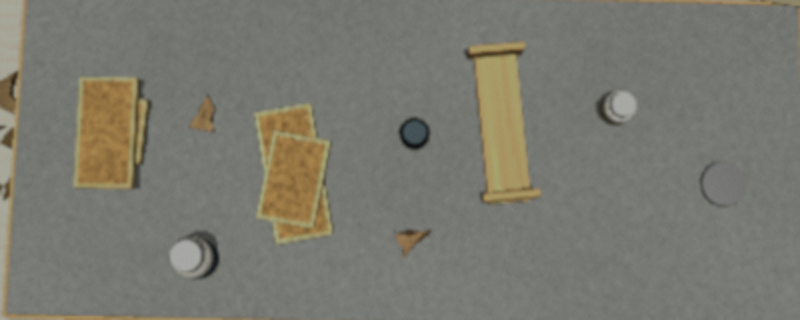

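Top crop: pile 1 (board 116) spans crop (75–138, 78–188), with the lower board showing only as a sliver at its right. Pile 2's upper board is at crop (293,180). The carrier runs from crop (496,48) to (512,196). Next I'll threshold the cork and plywood.

```bash
python3 - <<'E'
from h import *
f=grab("top"); im=f["frame"]; hsv=cv2.cvtColor(im,cv2.COLOR_BGR2HSV)
wood=((hsv[...,1]>55)&(hsv[...,2]>60)).astype(np.uint8)
def big(m,n=60):
    k,l,st,c=cv2.connectedComponentsWithStats(m,connectivity=4); 
    return [(l==i) for i in range(1,k) if st[i,4]>n]
roi=np.zeros_like(wood); roi[158:300,135:495]=1
cork=((hsv[...,1]>118)&(hsv[...,2]>80)&(hsv[...,0]<22)).astype(np.uint8)*roi
for m in big(cork,40):
    p=np.argwhere(m)[:,::-1]
    for z in(.07,.058): print("cork",p.min(0),p.max(0),z,rect(plane(f,p,z)))
for m in big(wood*roi,40):
    p=np.argwhere(m)[:,::-1]
    print("wood",len(p),p.min(0),p.max(0),[rect(plane(f,p,z)) for z in (.07,.072,.058)])
m=(wood*roi*120+cork*100); cv2.imwrite("pics/mask.png",cv2.resize(m[150:310,110:510],(800,320),interpolation=0))
E
```

```text
cork [149 191] [175 241] 0.07 (array([553.7, 318.2]), array([105.1,  50.1]), 0.1)
cork [149 191] [175 241] 0.058 (array([555.4, 322.3]), array([106.5,  50.8]), 0.1)
cork [240 205] [264 227] 0.07 (array([558.7, 131.3]), array([49.3, 40.3]), -77.7)
cork [240 205] [264 227] 0.058 (array([560.5, 133. ]), array([49.9, 40.8]), -77.7)
cork [241 218] [271 260] 0.07 (array([509.3, 122.9]), array([81.3, 49.6]), -9.2)
cork [241 218] [271 260] 0.058 (array([510.4, 124.4]), array([82.3, 50.2]), -9.2)
cork [249 249] [272 268] 0.07 (array([462.7, 108.8]), array([54.9, 28.4]), -56.8)
cork [249 249] [272 268] 0.058 (array([463.2, 110.1]), array([55.6, 28.8]), -56.8)
wood 1843 [344 171] [380 251] [(array([573.3, -94.5]), array([168.4,  60.8]), 6.2), (array([572.9, -94.3]), array([168.1,  60.6]), 6.2), (array([575.2, -95.7]), array([170.6,  61.6]), 6.2)]
wood 1825 [147 188] [184 244] [(array([553.7, 311.2]), array([116.7,  73.5]), 0.4), (array([553.4, 310.5]), array([116.5,  73.4]), 0.4), (array([555.4, 315.2]), array([118.2,  74.5]), 0.4)]
wood 131 [205 198] [216 215] [(array([575.1, 219.3]), array([35.8, 22.7]), 2.5), (array([574.8, 218.9]), array([35.7, 22.7]), 2.5), (array([577.1, 222.2]), array([36.3, 23. ]), 2.5)]
wood 2058 [238 202] [275 271] [(array([515.4, 123.1]), array([141.9,  75.5]), 3.2), (array([515.2, 122.9]), array([141.6,  75.3]), 3.2), (array([516.6, 124.7]), array([143.7,  76.5]), 3.2)]
wood 109 [308 265] [323 277] [(array([449.6,  -2.5]), array([31.6, 22.4]), -68.2), (array([449.5,  -2.5]), array([31.5, 22.4]), -68.2), (array([449.9,  -2.6]), array([32. , 22.7]), -68.2)]
```

View pics/mask.png

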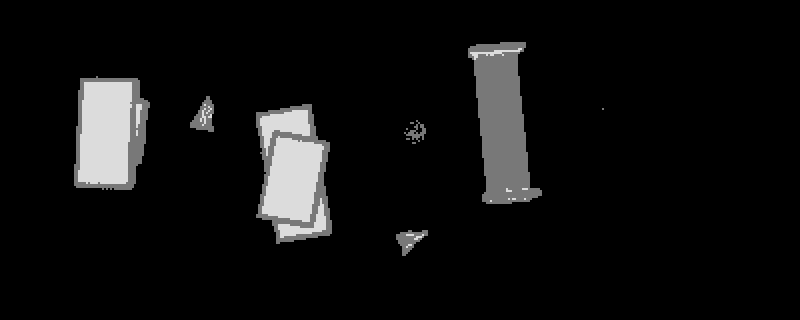

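```bash
cat >> h.py <<'E'
def delta(x,y,z,yaw_deg,s=None):
    """tool-axis shift (cm) and rotvec (rad) from measured pose to TCP (m), tool x at world yaw, z down"""
    from scipy.spatial.transform import Rotation as Ro
    s=s or arm.read_state(); R=np.array(s["orientation"]); p=np.array(s["tcp_pos"])
    a=np.radians(yaw_deg); Rt=np.array([[np.cos(a),np.sin(a),0],[np.sin(a),-np.cos(a),0],[0,0,-1]])
    d=np.array([x,y,z])-p
    yaw=np.degrees(np.arctan2(R[1,0],R[0,0]))
    print("tcp",p.round(4),"yaw",yaw.round(2)%360,"w",round(s["gripper_width"],4),"t",round(s["time_s"],2),"F",np.round(s["ft_force"],1))
    print("shift now-axes cm",(R.T@d*100).round(2),"| turn",Ro.from_matrix(R.T@Rt).as_rotvec().round(3),"| shift in goal axes cm",(Rt.T@d*100).round(2))
E
python3 - <<'E'
from h import *
f=grab("wrist"); s=arm.read_state(); R=np.array(s["orientation"]);p=np.array(s["tcp_pos"])
c=-f["R"].T@f["t"]; print("cam in tool",(R.T@(c-p)).round(4)); print("cam axes in tool",(R.T@f["R"].T).round(3))
print(proj(f,[p, p+R@[0,0,-.019]]))
delta(.509,.123,.25,170.8)
E
```

```text
cam in tool [ 0.084   0.0014 -0.1435]
cam axes in tool [[ 0.    -0.946 -0.324]
 [ 1.     0.    -0.001]
 [ 0.001 -0.324  0.946]]
[[312.45919543 316.72795996]
 [312.00794451 344.24223813]]
tcp [0.1911 0.595  0.2311] yaw 162.19 w 0.0858 t 0.3 F [-0.1  0.8  1.4]
shift now-axes cm [-44.7  -35.21  -1.88] | turn [-0.   -0.   -0.15] | shift in goal axes cm [-38.93 -41.51  -1.89]
```

>>> apply_moves:
  travel:
    - [0,0,0]
    - [-3.54,-3.77,-0.17]
    - [-3.54,-3.77,-0.17]
    - [-3.54,-3.77,-0.17]
    - [-3.54,-3.77,-0.17]
    - [-3.54,-3.77,-0.17]
    - [-3.54,-3.77,-0.17]
    - [-3.54,-3.77,-0.17]
    - [-3.54,-3.77,-0.17]
    - [-3.54,-3.77,-0.17]
    - [-3.54,-3.77,-0.17]
    - [-3.54,-3.77,-0.17]
  turn:
    - [0,0,-0.15]
    - [0,0,0]
    - [0,0,0]
    - [0,0,0]
    - [0,0,0]
    - [0,0,0]
    - [0,0,0]
    - [0,0,0]
    - [0,0,0]
    - [0,0,0]
    - [0,0,0]
    - [0,0,0]
  claw: 8.54

```text
time_s: 1.8
tcp_pos: [0.5098, 0.122, 0.2503]
orientation: [[-0.987, 0.16, 0.001], [0.16, 0.987, 0.0], [-0.0, 0.001, -1.0]]
ft_force: [1.3, 0.5, -0.1]
gripper_width: 0.0856
```

```bash
python3 - <<'E'
from h import *
f=grab("wrist","w1"); im=f["frame"]; hsv=cv2.cvtColor(im,cv2.COLOR_BGR2HSV)
cork=((hsv[...,1]>118)&(hsv[...,2]>80)&(hsv[...,0]<22)).astype(np.uint8); cork=cv2.morphologyEx(cork,cv2.MORPH_OPEN,np.ones((5,5)))
cork=cv2.morphologyEx(cork,cv2.MORPH_CLOSE,np.ones((3,3)))
cv2.imwrite("pics/w1m.png",cork*255)
k,l,st,c=cv2.connectedComponentsWithStats(cork,connectivity=4)
for i in range(1,k):
    if st[i,4]>300:
        p=np.argwhere(l==i)[:,::-1]; print(st[i],rect(plane(f,p,.07)),rect(plane(f,p,.058)))
delta(.509,.123,.25,170.8)
E
```

```text
[ 264  121   64   51 1023] (array([462.7, 116. ]), array([49.5, 25.2]), -78.6) (array([464. , 115.2]), array([51.4, 26.1]), -78.6)
[ 528  147   67  132 7614] (array([552.9, 320.1]), array([107.1,  50.8]), 0.4) (array([557.5, 326.9]), array([111. ,  52.7]), 0.4)
[ 284  149   65  100 6235] (array([508. , 123.8]), array([83.1, 51.2]), -9.2) (array([510.9, 123.4]), array([86.2, 53.1]), -9.2)
[ 309  221   62   59 1496] (array([554.5, 134.4]), array([49.5, 41. ]), -78.5) (array([559.2, 134.3]), array([51.3, 42.5]), -78.5)
tcp [0.5129 0.1148 0.2506] yaw 170.36 w 0.0854 t 1.85 F [-0.8 -6.   0.1]
shift now-axes cm [0.53 0.75 0.05] | turn [-0.002  0.003 -0.008] | shift in goal axes cm [0.52 0.75 0.06]
```

View pics/w1.png

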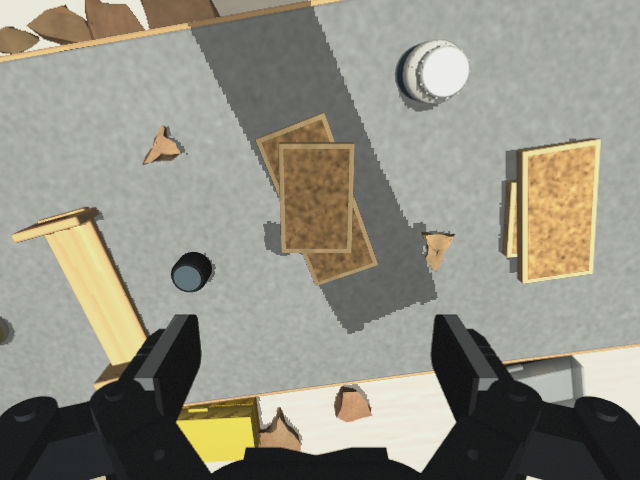

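View pics/w1m.png

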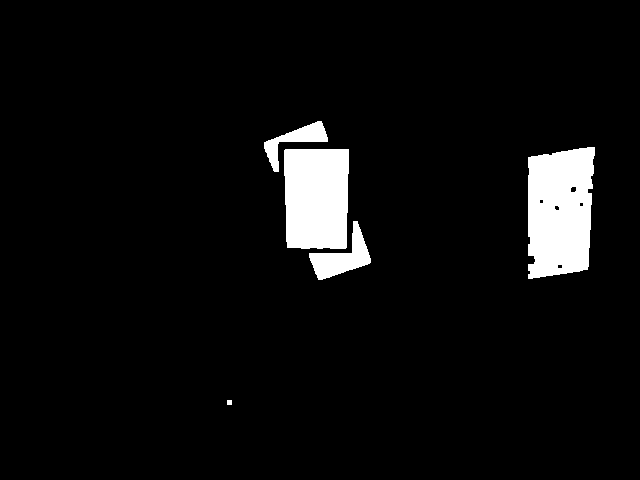

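Wrist view: board_92 is centred at (317,198) and board_140 peeks out at (295,140) and (345,265). The loupe is at (190,272), and pile 1 is at (560,215). Both cameras put board_92 at about (508, 124) mm, −9.2°. The arm was still settling in that frame.

>>> apply_moves:
  travel:
    - [0,0,0]
    - [0,0,0]
    - [0,0,0]
  turn:
    - [0,0,0]
    - [0,0,0]
    - [0,0,0]

```text
time_s: 2.22
tcp_pos: [0.5086, 0.1246, 0.25]
orientation: [[-0.987, 0.158, -0.0], [0.158, 0.987, 0.0], [0.0, 0.0, -1.0]]
ft_force: [-0.0, -0.4, 1.2]
gripper_width: 0.0856
```

```bash
python3 - <<'E'
from h import *
delta(.5083,.1235,.10,170.8)
E
```

```text
tcp [0.5086 0.1246 0.25  ] yaw 170.9 w 0.0856 t 2.23 F [-0.  -0.4  1.2]
shift now-axes cm [ 1.0e-02 -1.1e-01  1.5e+01] | turn [ 0.    -0.     0.002] | shift in goal axes cm [ 1.0e-02 -1.1e-01  1.5e+01]
```

>>> apply_moves:
  travel:
    - [0,-0.1,5]
    - [0,0,4.5]
    - [0,0,3.5]
    - [0,0,3]
    - [0,0,2]
    - [0,0,1.2]
    - [0,0,0]
    - [0,0,0]
  turn:
    - [0,0,0]
    - [0,0,0]
    - [0,0,0]
    - [0,0,0]
    - [0,0,0]
    - [0,0,0]
    - [0,0,0]
    - [0,0,0]

```text
time_s: 3.22
tcp_pos: [0.5095, 0.1227, 0.0588]
orientation: [[-0.987, 0.16, 0.001], [0.16, 0.987, 0.001], [-0.001, 0.001, -1.0]]
ft_force: [-0.7, -0.4, 0.8]
gripper_width: 0.085
```

```bash
python3 - <<'E'
from h import *
delta(.5083,.1235,.057,170.8)
f=grab("wrist","w2"); grab("scene","s2")
E
```

```text
tcp [0.5095 0.1227 0.0588] yaw 170.8 w 0.085 t 3.23 F [-0.7 -0.4  0.8]
shift now-axes cm [0.13 0.06 0.18] | turn [0.001 0.001 0.   ] | shift in goal axes cm [0.13 0.06 0.18]
```

View pics/w2.png

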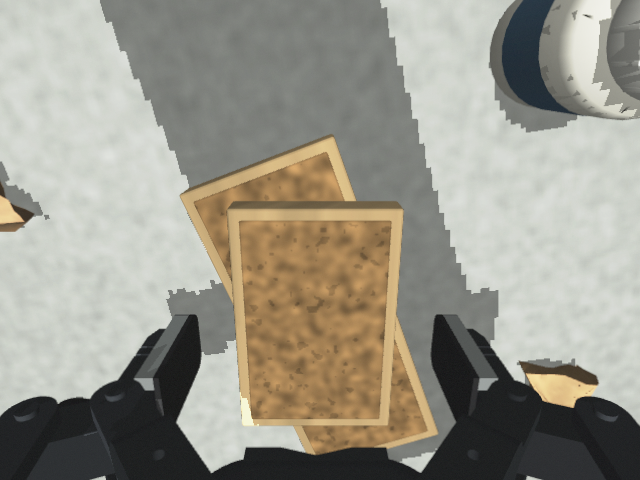

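The fingers straddle board_92, with the tips at columns 195 and 437 and the board edges at 233 and 397. Board_140's corner sticks out at bottom right, so I'm staying just above it as I close.

>>> apply_moves:
  travel:
    - [0.1,0.05,0.15]
    - [0,0,0]
    - [0,0,0]
    - [0,0,0]
    - [0,0,0]
    - [0,0,0]
  turn:
    - [0,0,0]
    - [0,0,0]
    - [0,0,0]
    - [0,0,0]
    - [0,0,0]
    - [0,0,0]
  claw: 5.0
  newtons: 35

```text
time_s: 4.08
tcp_pos: [0.5082, 0.1233, 0.0569]
orientation: [[-0.987, 0.16, 0.0], [0.16, 0.987, 0.0], [-0.0, 0.0, -1.0]]
ft_force: [-2.4, 0.2, 6.3]
gripper_width: 0.059
```

```bash
python3 - <<'E'
from h import *
delta(.5083,.1235,.057,170.8)
f=grab("wrist","w3"); grab("scene","s3")
E
```

```text
tcp [0.5082 0.1233 0.0569] yaw 170.79 w 0.059 t 4.08 F [-2.4  0.2  6.3]
shift now-axes cm [-0.01  0.03 -0.01] | turn [ 0.  0. -0.] | shift in goal axes cm [-0.01  0.03 -0.01]
```

View pics/w3.png

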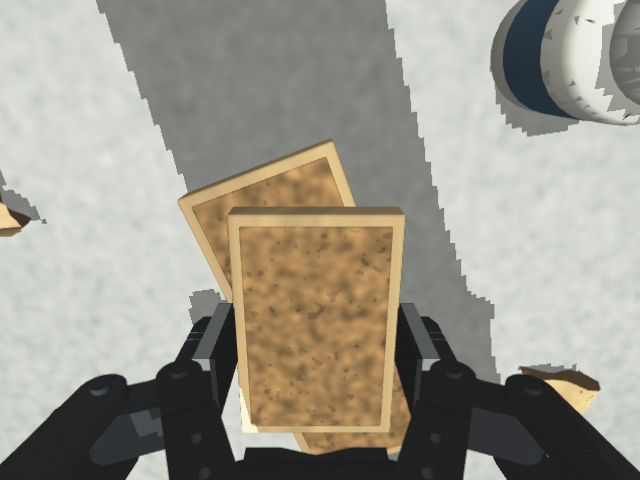

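>>> apply_moves:
  travel:
    - [0,0,-0.5]
    - [0,0,-1]
    - [0,0,-2]
    - [0,0,-3]
    - [0,0,0]
  turn:
    - [0,0,0]
    - [0,0,0]
    - [0,0,0]
    - [0,0,0]
    - [0,0,0]

```text
time_s: 4.8
tcp_pos: [0.5095, 0.1234, 0.1241]
orientation: [[-0.987, 0.16, 0.004], [0.16, 0.987, 0.002], [-0.004, 0.003, -1.0]]
ft_force: [0.0, 0.1, -2.1]
gripper_width: 0.0592
```

```bash
python3 - <<'E'
from h import *
f=grab("wrist","w4"); g=grab("top","t4")
m=cv2.resize(g["frame"][150:310,110:510],(800,320),interpolation=cv2.INTER_CUBIC)
cv2.imwrite("pics/t4c.png",m)
# rest_c measurement: darker disc in the top picture
gr=cv2.cvtColor(g["frame"],cv2.COLOR_BGR2GRAY); 
hsv=cv2.cvtColor(g["frame"],cv2.COLOR_BGR2HSV)
print(gr[230:252:2,455:490:3])
delta(.515,-.325,.125,180)
E
```

```text
[[122 122 117 119 111 116 118 121 123 118 119 121]
 [120 120 120  98 106 118 117 120 125 117 121 122]
 [122 124 114 100 122 119 120 119 119 121 122 122]
 [123 124  89 120 121 119 120 117 119 116 120 122]
 [121 122  84 123 120 119 119 119 117 116 118 121]
 [122 122 100 122 121 121 120 119 119 116 121 122]
 [123 119 102 123 123 121 120 118 119 118 122 122]
 [121 122  91 125 122 122 121 119 118 118 120 120]
 [123 122  86 124 121 121 121 120 118 119 119 118]
 [125 121 106 113 124 122 120 121 119 123 122 119]
 [123 121 121  90 116 125 121 120 120 121 122 120]]
tcp [0.508  0.1231 0.1216] yaw 170.79 w 0.0587 t 4.9 F [ 0.3 -0.3 -1.7]
shift now-axes cm [ -7.86 -44.12  -0.36] | turn [ 0.     0.    -0.161] | shift in goal axes cm [ -0.7  -44.81  -0.34]
```

View pics/w4.png

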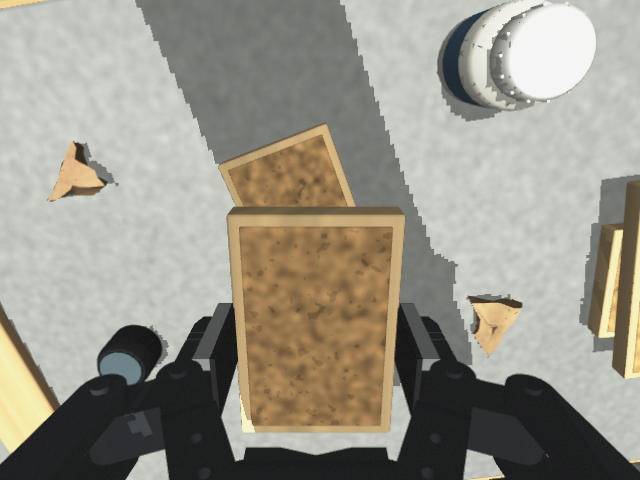

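View pics/t4c.png

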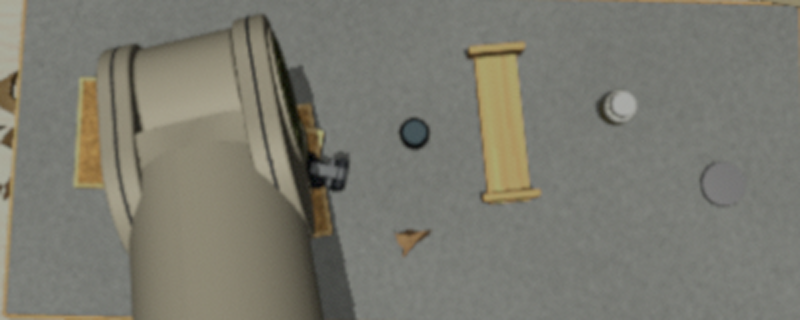

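>>> apply_moves:
  travel:
    - [0,0,-0.3]
    - [-0.1,-3.4,0]
    - [-0.1,-5,0]
    - [-0.1,-5,0]
    - [-0.1,-5,0]
    - [-0.1,-5,0]
    - [-0.1,-5,0]
    - [-0.1,-5,0]
    - [-0.1,-5,0]
    - [0,-4,0]
    - [0,-3,0]
    - [0,0,0]
  turn:
    - [0,0,-0.16]
    - [0,0,0]
    - [0,0,0]
    - [0,0,0]
    - [0,0,0]
    - [0,0,0]
    - [0,0,0]
    - [0,0,0]
    - [0,0,0]
    - [0,0,0]
    - [0,0,0]
    - [0,0,0]

```text
time_s: 6.4
tcp_pos: [0.514, -0.3335, 0.1233]
orientation: [[-1.0, 0.005, -0.002], [0.005, 1.0, -0.001], [0.002, -0.001, -1.0]]
ft_force: [-0.0, 0.7, -0.9]
gripper_width: 0.0588
```

```bash
python3 - <<'E'
from h import *
f=grab("wrist","w5"); g=grab("top","t5")
cv2.imwrite("pics/t5c.png",cv2.resize(g["frame"][150:310,110:510],(800,320),interpolation=cv2.INTER_CUBIC))
print(plane(g,[[471.5,242]],.046))
delta(.516,-.331,.125,180)
E
```

```text
[[ 0.51476822 -0.33260864  0.046     ]]
tcp [ 0.5153 -0.3302  0.1234] yaw 179.95 w 0.0594 t 6.5 F [ 1.   0.3 -0. ]
shift now-axes cm [-0.07 -0.08 -0.16] | turn [ 0.001 -0.002 -0.001] | shift in goal axes cm [-0.07 -0.08 -0.16]
```

View pics/w5.png

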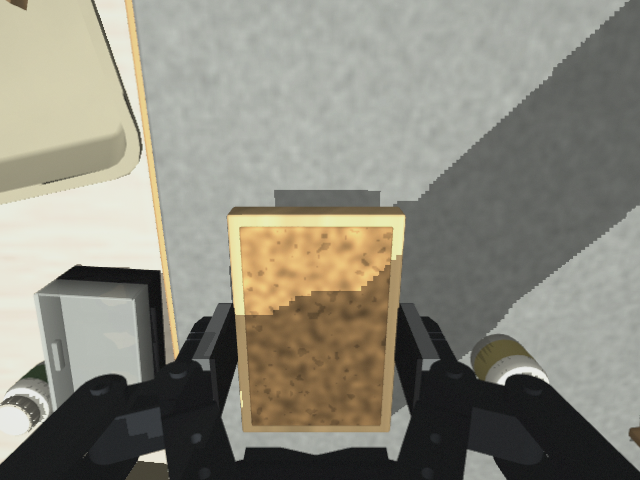

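View pics/t5c.png

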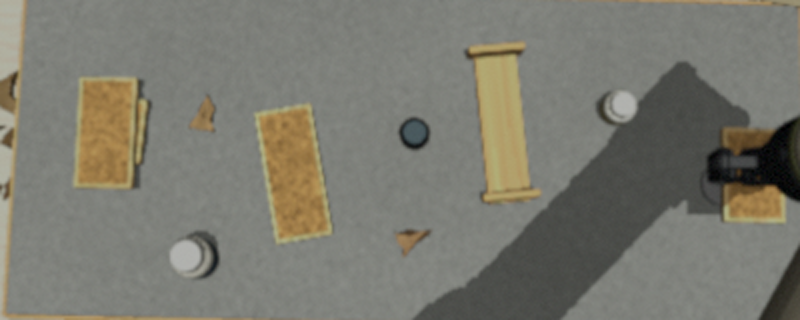

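Board_92 is in hand over rest_c, and board_140 is now uncovered, cleanly visible at crop (293,173). I'll lower the 92 and release it.

>>> apply_moves:
  travel:
    - [-0.05,-0.1,3]
    - [0,0,2.5]
    - [0,0,1.5]
    - [0,0,0.5]
    - [0,0,0.25]
    - [0,0,0]
    - [0,0,0]
  turn:
    - [0,0,0]
    - [0,0,0]
    - [0,0,0]
    - [0,0,0]
    - [0,0,0]
    - [0,0,0]
    - [0,0,0]

```text
time_s: 7.38
tcp_pos: [0.5165, -0.3321, 0.0476]
orientation: [[-1.0, 0.001, 0.001], [0.001, 1.0, -0.0], [-0.001, -0.0, -1.0]]
ft_force: [-0.7, 0.3, 0.1]
gripper_width: 0.0591
```

```bash
cat >> h.py <<'E'
def corks(f,z,roi=None,amin=300,exp=None):
    hsv=cv2.cvtColor(f["frame"],cv2.COLOR_BGR2HSV)
    m=((hsv[...,1]>118)&(hsv[...,2]>50)&(hsv[...,0]<22)).astype(np.uint8)
    if roi: q=np.zeros_like(m); q[roi[1]:roi[3],roi[0]:roi[2]]=1; m*=q
    m=cv2.morphologyEx(m,cv2.MORPH_CLOSE,np.ones((3,3)))
    k,l,st,c=cv2.connectedComponentsWithStats(m,connectivity=4)
    for i in range(1,k):
        if st[i,4]>amin:
            p=np.argwhere(l==i)[:,::-1]; print("cork",st[i],rect(plane(f,p,z)))
E
python3 - <<'E'
from h import *
delta(.516,-.331,.0455,180)
g=grab("top")
corks(g,.058,(235,195,280,280)); corks(g,.07,(140,180,185,250))
E
```

```text
tcp [ 0.5165 -0.3321  0.0476] yaw 179.95 w 0.0591 t 7.38 F [-0.7  0.3  0.1]
shift now-axes cm [0.05 0.11 0.21] | turn [-0.     0.001 -0.001] | shift in goal axes cm [0.05 0.11 0.21]
cork [ 240  205   33   64 1448] (array([517. , 124.3]), array([129.3,  49.4]), 11.5)
cork [ 149  191   27   51 1217] (array([553.8, 318.3]), array([104.9,  49.8]), 0.3)
```

>>> apply_moves:
  travel:
    - [0,0,0.1]
    - [0,0,0.05]
    - [0,0,0]
  turn:
    - [0,0,0]
    - [0,0,0]
    - [0,0,0]

```text
time_s: 7.8
tcp_pos: [0.5161, -0.3319, 0.0454]
orientation: [[-1.0, 0.001, -0.0], [0.001, 1.0, 0.0], [0.0, 0.0, -1.0]]
ft_force: [0.1, 0.3, -1.3]
gripper_width: 0.0588
```

>>> apply_moves:
  travel:
    - [0,0,0.1]
    - [0,0,0]
  turn:
    - [0,0,0]
    - [0,0,0]

```text
time_s: 8.05
tcp_pos: [0.5162, -0.332, 0.045]
orientation: [[-1.0, 0.001, 0.0], [0.001, 1.0, 0.0], [-0.0, 0.0, -1.0]]
ft_force: [-2.1, 0.8, 5.3]
gripper_width: 0.0587
```

>>> apply_moves:
  travel:
    - [0,0,0]
    - [0,0,0]
    - [0,0,0]
    - [0,0,0]
  turn:
    - [0,0,0]
    - [0,0,0]
    - [0,0,0]
    - [0,0,0]
  claw: 8.54

```text
time_s: 8.55
tcp_pos: [0.5162, -0.3319, 0.0444]
orientation: [[-1.0, 0.001, -0.0], [0.001, 1.0, 0.0], [0.0, 0.0, -1.0]]
ft_force: [-0.4, -0.4, -0.4]
gripper_width: 0.0854
```

>>> apply_moves:
  travel:
    - [0,0,-1]
    - [0,0,-3]
    - [0,0,-5]
    - [0,0,-3]
    - [0,0,0]
  turn:
    - [0,0,0]
    - [0,0,0]
    - [0,0,0]
    - [0,0,0]
    - [0,0,0]

```text
time_s: 9.18
tcp_pos: [0.5174, -0.3329, 0.1678]
orientation: [[-1.0, 0.001, 0.005], [0.001, 1.0, -0.002], [-0.005, -0.002, -1.0]]
ft_force: [0.2, -0.4, -0.6]
gripper_width: 0.0854
```

```bash
python3 - <<'E'
from h import *
delta(.516,.1235,.17,191.5)
f=grab("wrist","w6"); corks(f,.058); 
E
```

```text
tcp [ 0.5174 -0.3329  0.1678] yaw 179.94 w 0.0854 t 9.18 F [ 0.2 -0.4 -0.6]
shift now-axes cm [ 0.18 45.64 -0.3 ] | turn [-0.002  0.005 -0.202] | shift in goal axes cm [-8.97 44.76 -0.22]
cork [ 277  164   83  122 9548] (array([ 516.4, -330.6]), array([83.2, 51.5]), -0.0)
```

View pics/w6.png

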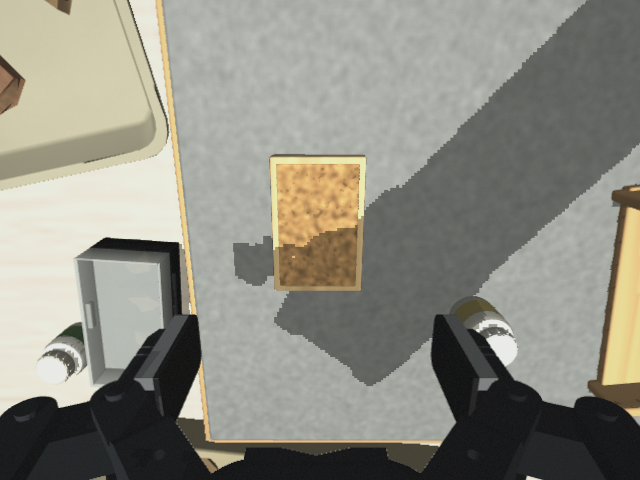

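Board_92 lies flat on rest_c at (516,−331) mm. Next stop is above the carrier for a closer measurement.

>>> apply_moves:
  travel:
    - [-1,3.8,-1]
    - [-1,5,-1]
    - [-1,5,-1]
    - [-1,5,-1]
    - [-1,4,-1]
    - [-0.7,1,0]
    - [0,0,0]
    - [0,0,0]
    - [0,0,0]
  turn:
    - [0,0,0]
    - [0,0,0]
    - [0,0,0]
    - [0,0,0]
    - [0,0,0]
    - [0,0,-0.108]
    - [0,0,0]
    - [0,0,0]
    - [0,0,0]

```text
time_s: 10.35
tcp_pos: [0.5729, -0.0952, 0.2142]
orientation: [[-0.995, -0.104, -0.001], [-0.104, 0.995, -0.0], [0.001, -0.0, -1.0]]
ft_force: [-0.7, -0.3, -0.6]
gripper_width: 0.0853
```

```bash
python3 - <<'E'
from h import *
f=grab("wrist","w7"); delta(.516,.1235,.17,191.5)
E
```

```text
tcp [ 0.573  -0.095   0.2143] yaw 186.0 w 0.0853 t 10.4 F [-0.5 -0.2 -0.5]
shift now-axes cm [ 3.38 22.32  4.43] | turn [-0.    -0.    -0.096] | shift in goal axes cm [ 1.23 22.55  4.43]
```

View pics/w7.png

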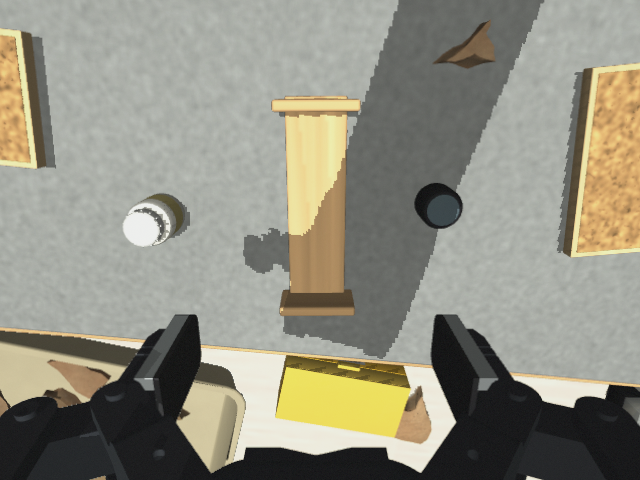

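```bash
python3 - <<'E'
from h import *
im=cv2.imread("pics/w7.png")
a=cv2.resize(im[90:125,260:370],None,fx=7,fy=7,interpolation=0);b=cv2.resize(im[280:325,260:370],None,fx=7,fy=7,interpolation=0)
cv2.imwrite("pics/w7c.png",np.vstack([a,b]))
E
```

```text
(no output)
```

View pics/w7c.png

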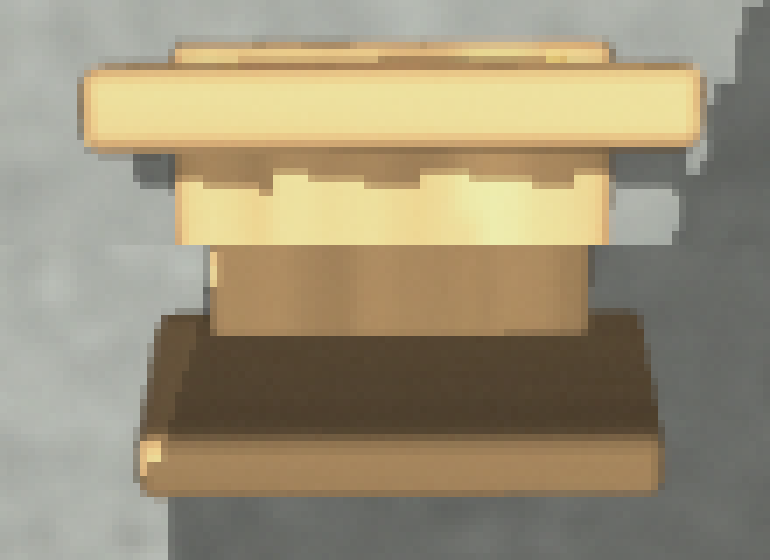

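```bash
python3 - <<'E'
from h import *
import json
f=arm.grab_frame("wrist")
for k in("K","dist_coeffs","R","t"): f[k]=np.array(f[k],float)
P=[[271.3,99.4],[360.6,99.4],[360.6,111.3],[271.3,111.3],[279.6,307.4],[354.4,307.4],[354.4,315.7],[280,315.7]]
X=plane(f,P,.072); print((X*1000).round(1)[:,:2]); print("centre",X.mean(0),X[:4].mean(0),X[4:].mean(0))
d=X[4:].mean(0)-X[:4].mean(0); print(np.linalg.norm(d),np.degrees(np.arctan2(d[1],d[0])))
B=plane(f,[[285,112],[347.2,112],[290,280],[343.9,280]],.046);print((B*1000).round(1))
f=grab("top"); hsv=cv2.cvtColor(f["frame"],cv2.COLOR_BGR2HSV)
E
```

```text
[[ 495.6 -131.5]
 [ 489.4  -72.3]
 [ 496.9  -71.3]
 [ 503.2 -131. ]
 [ 650.8 -114.2]
 [ 644.6  -55.3]
 [ 651.9  -54.3]
 [ 658.2 -113.3]]
centre [ 0.57382311 -0.09290065  0.072     ] [ 0.49629323 -0.10153951  0.072     ] [ 0.65135299 -0.08426179  0.072     ]
0.1560193925019787 6.358025429595217
[[ 503.8 -123.6   46. ]
 [ 499.1  -78.2   46. ]
 [ 638.6 -108.5   46. ]
 [ 633.8  -63.4   46. ]]
```

Wrist view: the near cheek top is at (316,105) and the far one at (317,311). The cheek spacing comes out at 156.0 mm, as expected (148 + 8). The carrier centre is about (573.8,−93) mm with yaw 6.3°. Next, board_140.

>>> apply_moves:
  travel:
    - [0.6,3.3,0]
    - [0.6,5,0]
    - [0.6,5,0]
    - [0.6,5,0]
    - [0.6,3,0]
    - [0.4,1,0.4]
    - [0,0,0]
    - [0,0,0]
    - [0,0,0]
  turn:
    - [0,0,0]
    - [0,0,0]
    - [0,0,0]
    - [0,0,0]
    - [0,0,0]
    - [0,0,-0.096]
    - [0,0,0]
    - [0,0,0]
    - [0,0,0]

```text
time_s: 11.62
tcp_pos: [0.5161, 0.1232, 0.2107]
orientation: [[-0.98, -0.199, 0.0], [-0.199, 0.98, 0.0], [-0.0, -0.0, -1.0]]
ft_force: [-0.1, -0.1, 0.0]
gripper_width: 0.0852
```

```bash
python3 - <<'E'
from h import *
f=grab("wrist","w8"); corks(f,.058); corks(f,.07); delta(.5165,.1235,.045,191.5)
E
```

```text
cork [  282   122    73   169 11530] (array([515.6, 125.8]), array([131.1,  51.5]), 11.3)
cork [ 499  240  112  130 7890] (array([557.7, 329.1]), array([111.9,  53.5]), 0.3)
cork [  282   122    73   169 11530] (array([512.3, 125.1]), array([125.8,  49.4]), 11.3)
cork [ 499  240  112  130 7890] (array([552.7, 320.1]), array([107.4,  51.3]), 0.3)
tcp [0.516  0.1233 0.2106] yaw 191.51 w 0.0855 t 11.68 F [-1.   0.5  0.8]
shift now-axes cm [-5.000e-02  1.000e-02  1.656e+01] | turn [-0.  0.  0.] | shift in goal axes cm [-5.000e-02  1.000e-02  1.656e+01]
```

View pics/w8.png

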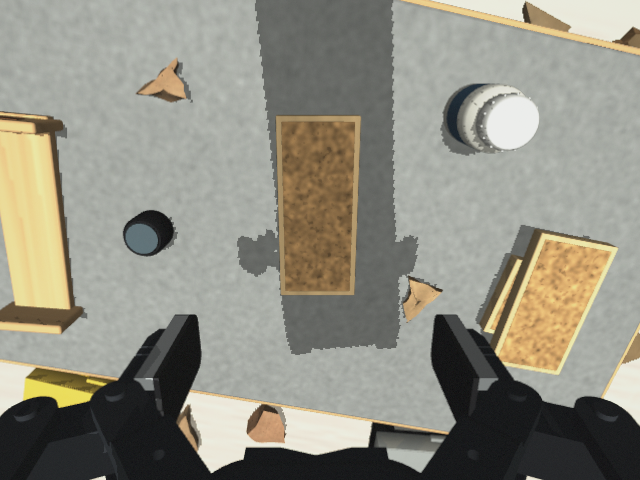

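Board_140 is centred at (318,205) px, so (515.6,125.8) mm, yaw 11.3°, with cork 131×51.5 mm as expected. I'll descend and grip it.

>>> apply_moves:
  travel:
    - [0,0.17,4]
    - [0,0,4.5]
    - [0,0,3.5]
    - [0,0,2.5]
    - [0,0,1.5]
    - [0,0,0.4]
    - [0,0,0]
    - [0,0,0]
  turn:
    - [0,0,0]
    - [0,0,0]
    - [0,0,0]
    - [0,0,0]
    - [0,0,0]
    - [0,0,0]
    - [0,0,0]
    - [0,0,0]

```text
time_s: 12.68
tcp_pos: [0.516, 0.1259, 0.0475]
orientation: [[-0.979, -0.202, 0.001], [-0.202, 0.979, 0.001], [-0.002, 0.0, -1.0]]
ft_force: [0.1, -0.2, -0.2]
gripper_width: 0.085
```

>>> apply_moves:
  travel:
    - [0,0,0.1]
    - [0,0,0]
    - [0,0,0]
    - [0,0,0]
    - [0,0,0]
    - [0,0,0]
  turn:
    - [0,0,0]
    - [0,0,0]
    - [0,0,0]
    - [0,0,0]
    - [0,0,0]
    - [0,0,0]
  claw: 5.0

```text
time_s: 13.42
tcp_pos: [0.5156, 0.1259, 0.0461]
orientation: [[-0.979, -0.202, 0.001], [-0.202, 0.979, 0.001], [-0.001, 0.0, -1.0]]
ft_force: [-0.9, 0.1, 5.6]
gripper_width: 0.059
```

```bash
python3 - <<'E'
from h import *
delta(.516,.125,.0455,191.3)
E
```

```text
tcp [0.5156 0.1259 0.0461] yaw 191.64 w 0.059 t 13.43 F [-0.9  0.1  5.6]
shift now-axes cm [-0.02 -0.09  0.06] | turn [0.    0.001 0.006] | shift in goal axes cm [-0.02 -0.09  0.06]
```

>>> apply_moves:
  travel:
    - [0,0,-0.5]
    - [0,0,-1.5]
    - [0,0,-3]
    - [0,0,-2]
    - [0,0,0]
    - [0,0,0]
  turn:
    - [0,0,0]
    - [0,0,0]
    - [0,0,0]
    - [0,0,0]
    - [0,0,0]
    - [0,0,0]

```text
time_s: 14.18
tcp_pos: [0.515, 0.1257, 0.1151]
orientation: [[-0.979, -0.202, -0.0], [-0.202, 0.979, -0.0], [0.0, 0.0, -1.0]]
ft_force: [-0.4, 0.2, -1.4]
gripper_width: 0.0589
```

```bash
python3 - <<'E'
from h import *
f=grab("wrist","w9"); corks(f,.128); s=arm.read_state(); p=np.array(s["tcp_pos"]);print("top z",p[2]+.0119); corks(f,p[2]+.0119)
delta(.5738,-.0937,.115,186.3)
E
```

```text
cork [  235   153   161   302 42261] (array([510.8, 126.2]), array([123.7,  51.4]), 11.7)
cork [619 304  21  43 434] (array([487.8, 241. ]), array([17. ,  6.3]), 0.9)
cork [595 353  26  60 461] (array([513.9, 241.8]), array([27.5,  9.4]), 24.9)
cork [ 595  401   45   70 1076] (array([535.9, 261.5]), array([36.3, 15.2]), 57.0)
top z 0.12671092507905476
cork [  235   153   161   302 42261] (array([511.6, 126.4]), array([124.9,  51.9]), 11.7)
cork [619 304  21  43 434] (array([488.4, 242.3]), array([17.2,  6.4]), 0.9)
cork [595 353  26  60 461] (array([514.7, 243.1]), array([27.8,  9.4]), 24.9)
cork [ 595  401   45   70 1076] (array([536.9, 263. ]), array([36.6, 15.3]), 57.0)
tcp [0.5148 0.1257 0.1148] yaw 191.65 w 0.059 t 14.22 F [ 0.3  0.1 -1. ]
shift now-axes cm [-1.350e+00 -2.267e+01 -2.000e-02] | turn [-0.    -0.001  0.093] | shift in goal axes cm [-3.450e+00 -2.245e+01 -2.000e-02]
```

View pics/w9.png

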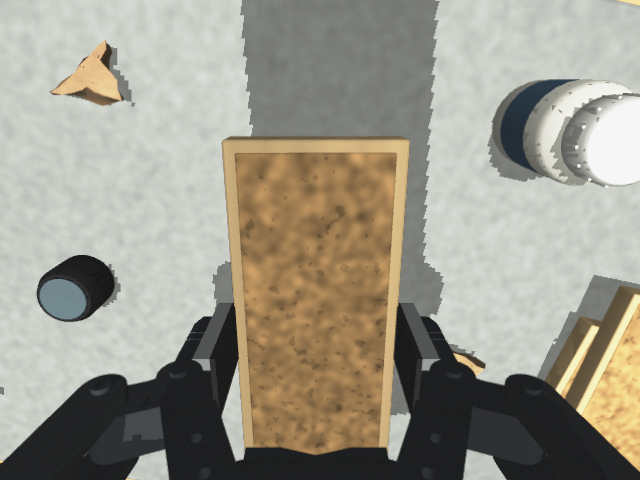

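Board_140 is square in the jaws, its near edge at row 140, with the far end hidden behind the gripper. Extrapolating from the near edge puts its centre within 0.6 mm of the TCP. On to the carrier.

>>> apply_moves:
  travel:
    - [0,0,0]
    - [-0.6,-2.45,0]
    - [-0.6,-4,0]
    - [-0.6,-5,0]
    - [-0.6,-5,0]
    - [-0.6,-4,0]
    - [-0.42,-2,0]
    - [0,0,0]
    - [0,0,0]
    - [0,0,0]
  turn:
    - [0,0,0.093]
    - [0,0,0]
    - [0,0,0]
    - [0,0,0]
    - [0,0,0]
    - [0,0,0]
    - [0,0,0]
    - [0,0,0]
    - [0,0,0]
    - [0,0,0]

```text
time_s: 15.48
tcp_pos: [0.5739, -0.0922, 0.1152]
orientation: [[-0.994, -0.112, -0.0], [-0.112, 0.994, 0.001], [0.0, 0.001, -1.0]]
ft_force: [0.4, 0.4, -0.6]
gripper_width: 0.0588
```

```bash
python3 - <<'E'
from h import *
f=grab("wrist","w10"); grab("scene","s10"); delta(.5735,-.0938,.045,186.3)
E
```

```text
tcp [ 0.574  -0.0926  0.1154] yaw 186.4 w 0.0587 t 15.57 F [-0.1 -0.1 -0.7]
shift now-axes cm [ 0.06 -0.12  7.04] | turn [ 0.    -0.     0.002] | shift in goal axes cm [ 0.06 -0.12  7.04]
```

View pics/w10.png

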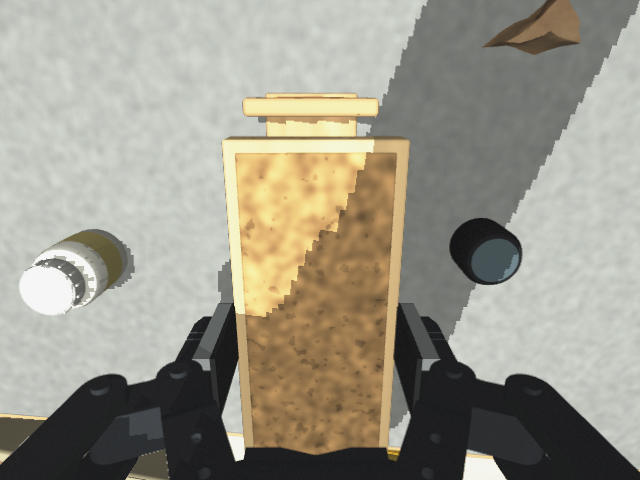

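View pics/s10.png

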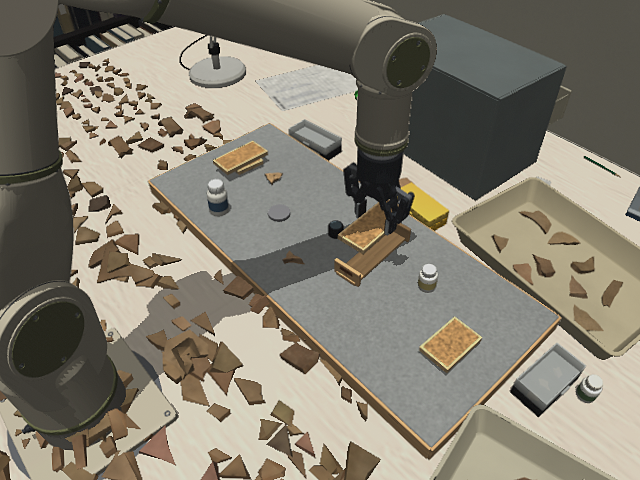

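```bash
python3 - <<'E'
from h import *
im=cv2.imread("pics/w10.png"); cv2.imwrite("pics/w10c.png",cv2.resize(im[85:165,215:415],None,fx=4,fy=4,interpolation=0))
E
```

```text
(no output)
```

View pics/w10c.png

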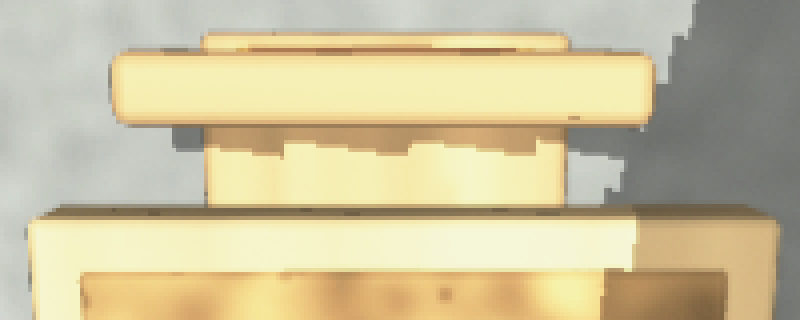

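```bash
python3 - <<'E'
from h import *
f=grab("wrist"); s=arm.read_state(); p=np.array(s["tcp_pos"]); R=np.array(s["orientation"])
def t(uv,z): return ((plane(f,uv,z)-p)@R*1000).round(1)
print("cheek inner",t([[242.5,116.7],[310.6,116.7],[378.7,116.7]],.072))
print("board near top",t([[222,139.2],[315.8,139.2],[409.5,139.2]],p[2]+.012), t([[315.8,136.7]],p[2]))
print(s["tcp_pos"])
E
```

```text
cheek inner [[ 74.4 -30.8  43.5]
 [ 74.4  -0.7  43.5]
 [ 74.4  29.4  43.5]]
board near top [[ 70.2 -28.  -12. ]
 [ 70.3   1.7 -12. ]
 [ 70.3  31.3 -12. ]] [[69.9  1.7 -0. ]]
[ 0.57405563 -0.09279869  0.11552073]
```

At the near end the gap is 4.1 mm, which is right. The board sits about 2 mm off sideways, so I'll correct that and lower it.

>>> apply_moves:
  travel:
    - [0,-0.2,0]
    - [0,0,1.5]
    - [0,0,2]
    - [0,0,1.5]
    - [0,0,1]
    - [0,0,0.5]
    - [0,0,0]
    - [0,0,0]
  turn:
    - [0,0,0]
    - [0,0,0]
    - [0,0,0]
    - [0,0,0]
    - [0,0,0]
    - [0,0,0]
    - [0,0,0]
    - [0,0,0]

```text
time_s: 16.62
tcp_pos: [0.5746, -0.0957, 0.051]
orientation: [[-0.994, -0.11, 0.001], [-0.11, 0.994, 0.0], [-0.001, -0.0, -1.0]]
ft_force: [1.2, 0.2, -0.5]
gripper_width: 0.0587
```

```bash
python3 - <<'E'
from h import *
f=grab("wrist","w11"); delta(.5735,-.0945,.045,186.3)
E
```

```text
tcp [ 0.5746 -0.0957  0.051 ] yaw 186.31 w 0.0586 t 16.68 F [-0.1 -0.6 -0.3]
shift now-axes cm [0.1  0.13 0.6 ] | turn [0.    0.001 0.   ] | shift in goal axes cm [0.1  0.13 0.6 ]
```

View pics/w11.png

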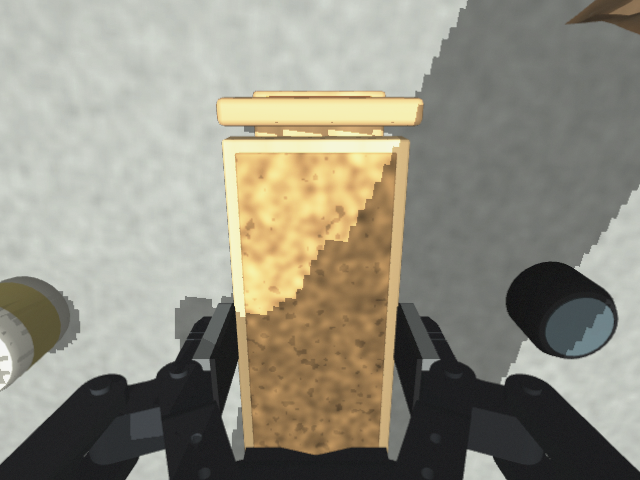

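```bash
python3 - <<'E'
from h import *
f=grab("wrist"); s=arm.read_state(); p=np.array(s["tcp_pos"]); R=np.array(s["orientation"])
def t(uv,z): return ((plane(f,uv,z)-p)@R*1000).round(1)
print("cheek inner",t([[217,124.5],[423.5,124.5]],.072))
print("board near top",t([[222,139.2],[409.5,139.2]],p[2]+.012))
E
```

```text
cheek inner [[ 75.3 -27.4 -21.1]
 [ 75.3  32.8 -21.1]]
board near top [[ 70.2 -28.2 -12.1]
 [ 70.2  31.  -12.1]]
```

>>> apply_moves:
  travel:
    - [0.1,0.12,0]
    - [0,0,0.3]
    - [0,0,0.2]
    - [0,0,0]
    - [0,0,0]
  turn:
    - [0,0,0]
    - [0,0,0]
    - [0,0,0]
    - [0,0,0]
    - [0,0,0]

```text
time_s: 17.35
tcp_pos: [0.5731, -0.0944, 0.0461]
orientation: [[-0.994, -0.11, -0.0], [-0.11, 0.994, 0.001], [0.0, 0.001, -1.0]]
ft_force: [-4.6, 0.7, 8.1]
gripper_width: 0.0588
```

Contact came at the same height as the pick-up (TCP z 0.046 m), so the board is on the seat. Releasing.

>>> apply_moves:
  travel:
    - [0,0,0]
    - [0,0,0]
    - [0,0,0]
    - [0,0,0]
  turn:
    - [0,0,0]
    - [0,0,0]
    - [0,0,0]
    - [0,0,0]
  claw: 8.54

```text
time_s: 17.85
tcp_pos: [0.5731, -0.0945, 0.0454]
orientation: [[-0.994, -0.11, -0.0], [-0.11, 0.994, 0.0], [0.0, 0.0, -1.0]]
ft_force: [-0.2, 0.2, 0.1]
gripper_width: 0.0853
```

>>> apply_moves:
  travel:
    - [0,0,-1]
    - [0,0,-3]
    - [0,0,-5]
    - [0,0,-4]
    - [0,0,-2]
    - [0,0,0]
    - [0,0,0]
  turn:
    - [0,0,0]
    - [0,0,0]
    - [0,0,0]
    - [0,0,0]
    - [0,0,0]
    - [0,0,0]
    - [0,0,0]

```text
time_s: 18.73
tcp_pos: [0.5727, -0.0945, 0.1948]
orientation: [[-0.994, -0.11, -0.001], [-0.11, 0.994, 0.0], [0.001, 0.0, -1.0]]
ft_force: [-0.3, 0.3, -0.6]
gripper_width: 0.0853
```

```bash
python3 - <<'E'
from h import *
f=grab("wrist","w12"); corks(f,.058); delta(.5535,.319,.20,180.2)
E
```

```text
cork [  277   124    77   177 11479] (array([572.8, -93.2]), array([131.1,  51.4]), 6.4)
cork [359 376  49  13 312] (array([706.8, -21.7]), array([41.2,  8.9]), -89.7)
tcp [ 0.5725 -0.0944  0.1944] yaw 186.32 w 0.0857 t 18.77 F [-0.1  0.1 -0. ]
shift now-axes cm [-2.65 41.3  -0.55] | turn [ 0.    -0.002  0.107] | shift in goal axes cm [ 1.76 41.35 -0.56]
```

View pics/w12.png

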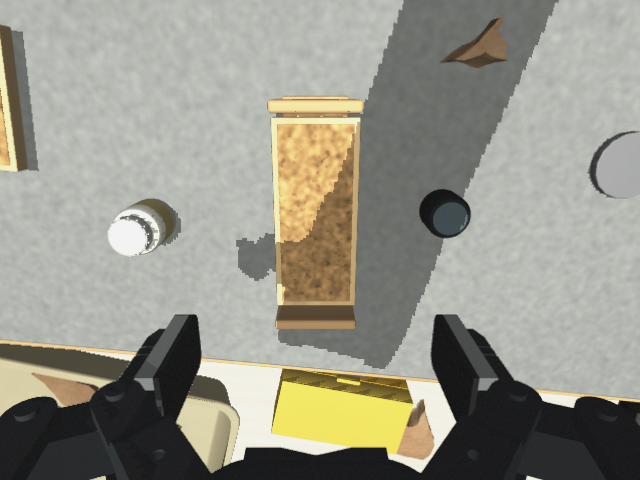

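Board_140 is in the carrier between the cheeks: centre (572.8,−93.2) mm, yaw 6.4°, against the carrier's (573.8,−92.9) mm, 6.3°. Next, board_116 on pile 1.

>>> apply_moves:
  travel:
    - [0,2.35,0]
    - [0.2,4,0]
    - [0.2,5,0]
    - [0.2,5,0]
    - [0.2,5,0]
    - [0.2,5,0]
    - [0.2,5,0]
    - [0.2,5,0]
    - [0.2,3,0]
    - [0.16,2,-0.5]
    - [0,0,0]
    - [0,0,0]
  turn:
    - [0,0,0.107]
    - [0,0,0]
    - [0,0,0]
    - [0,0,0]
    - [0,0,0]
    - [0,0,0]
    - [0,0,0]
    - [0,0,0]
    - [0,0,0]
    - [0,0,0]
    - [0,0,0]
    - [0,0,0]

```text
time_s: 20.27
tcp_pos: [0.5523, 0.3168, 0.2004]
orientation: [[-1.0, -0.001, 0.0], [-0.001, 1.0, -0.001], [-0.0, -0.001, -1.0]]
ft_force: [0.3, -0.1, -0.5]
gripper_width: 0.0857
```

```bash
python3 - <<'E'
from h import *
f=grab("wrist","w13"); corks(f,.07); delta(.5535,.319,.057,180.2)
E
```

```text
cork [  280   144    77   147 10731] (array([552.9, 319.8]), array([107.1,  51.5]), 0.1)
cork [  0 385  17  28 372] (array([705.7,  65.6]), array([30.1, 12.7]), -13.7)
tcp [0.5524 0.3168 0.2005] yaw 180.04 w 0.0855 t 20.32 F [-0.7 -0.5 -0.7]
shift now-axes cm [-0.11  0.23 14.35] | turn [-0.001  0.    -0.003] | shift in goal axes cm [-0.11  0.22 14.35]
```

View pics/w13.png

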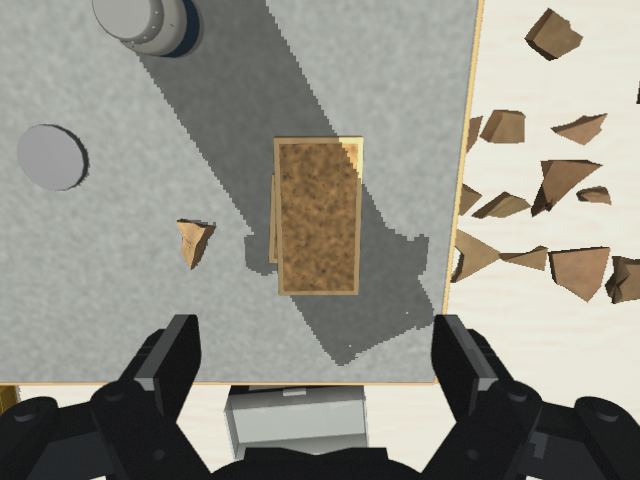

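Board_116 is centred at (319,217) px, so (552.9,319.5) mm, yaw 0.1°, with a sliver of the 68 below it at its left edge. I'll grip slightly higher so the tips clear the 68.

>>> apply_moves:
  travel:
    - [-0.08,0.22,4]
    - [0,0,4]
    - [0,0,3]
    - [0,0,2]
    - [0,0,0.9]
    - [0,0,0.2]
    - [0,0,0]
    - [0,0,0]
  turn:
    - [0,0,0]
    - [0,0,0]
    - [0,0,0]
    - [0,0,0]
    - [0,0,0]
    - [0,0,0]
    - [0,0,0]
    - [0,0,0]

```text
time_s: 21.32
tcp_pos: [0.553, 0.3213, 0.0605]
orientation: [[-1.0, -0.003, 0.001], [-0.003, 1.0, 0.001], [-0.001, 0.001, -1.0]]
ft_force: [0.0, -0.3, -0.4]
gripper_width: 0.0855
```

```bash
python3 - <<'E'
from h import *
f=grab("wrist","w14"); delta(.553,.319,.0582,180.1)
E
```

```text
tcp [0.5529 0.3213 0.0603] yaw 180.19 w 0.0852 t 21.38 F [0.4 0.2 0.1]
shift now-axes cm [-0.01 -0.23  0.21] | turn [0.001 0.001 0.002] | shift in goal axes cm [-0.01 -0.23  0.21]
```

View pics/w14.png

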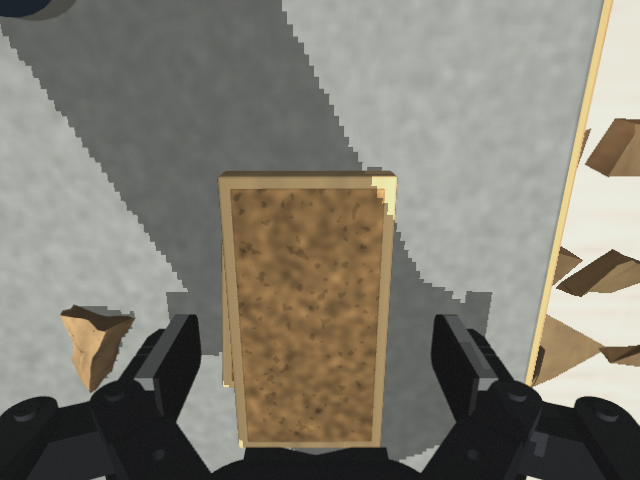

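The board sits about 2 mm to the left of the jaw centre, so I'll shift by that and close.

>>> apply_moves:
  travel:
    - [0,-0.22,0.1]
    - [0,0,0]
  turn:
    - [0,0,0]
    - [0,0,0]

```text
time_s: 21.62
tcp_pos: [0.5526, 0.3185, 0.0585]
orientation: [[-1.0, -0.003, 0.0], [-0.003, 1.0, -0.0], [-0.0, -0.0, -1.0]]
ft_force: [0.2, -0.2, -0.3]
gripper_width: 0.0858
```

>>> apply_moves:
  travel:
    - [0,0,0]
    - [0,0,0]
    - [0,0,0]
    - [0,0,0]
    - [0,0,0]
  turn:
    - [0,0,0]
    - [0,0,0]
    - [0,0,0]
    - [0,0,0]
    - [0,0,0]
  claw: 5.0

```text
time_s: 22.25
tcp_pos: [0.5527, 0.319, 0.0588]
orientation: [[-1.0, -0.003, 0.0], [-0.003, 1.0, 0.0], [-0.0, 0.0, -1.0]]
ft_force: [-0.4, 0.5, 5.5]
gripper_width: 0.0591
```

>>> apply_moves:
  travel:
    - [0,0,-0.3]
    - [0,0,-0.7]
    - [0,0,-1.5]
    - [0,0,-2.5]
    - [0,0,-2]
    - [0,0,0]
    - [0,0,0]
  turn:
    - [0,0,0]
    - [0,0,0]
    - [0,0,0]
    - [0,0,0]
    - [0,0,0]
    - [0,0,0]
    - [0,0,0]

```text
time_s: 23.12
tcp_pos: [0.5521, 0.3186, 0.1279]
orientation: [[-1.0, -0.003, -0.001], [-0.003, 1.0, -0.0], [0.001, -0.0, -1.0]]
ft_force: [-0.6, -1.2, -0.6]
gripper_width: 0.0589
```

```bash
python3 - <<'E'
from h import *
f=grab("wrist","w15"); s=arm.read_state(); corks(f,s["tcp_pos"][2]+.0115); delta(.5735,-.0945,.125,186.3)
E
```

```text
cork [522 117  32  36 416] (array([480.1, 390.1]), array([11.8,  4.9]), -25.6)
cork [  238   191   156   255 35363] (array([552.7, 320. ]), array([108. ,  51.8]), 0.2)
tcp [0.552  0.3185 0.1275] yaw 180.19 w 0.0588 t 23.18 F [ 0.6  0.5 -0.8]
shift now-axes cm [ -2.02 -41.31   0.28] | turn [-0.001 -0.001 -0.107] | shift in goal axes cm [  2.39 -41.29   0.25]
```

View pics/w15.png

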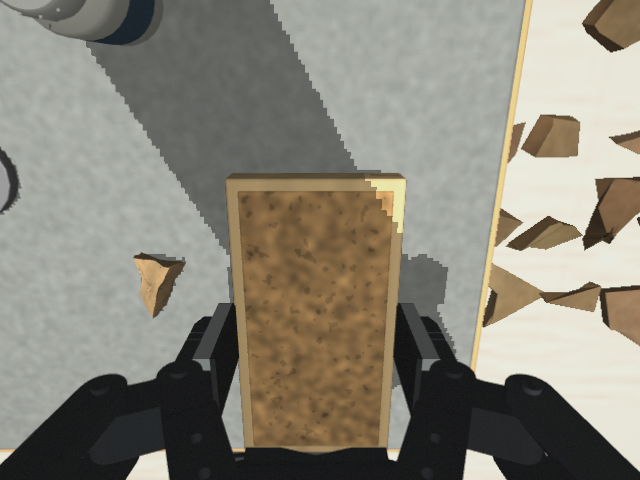

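Board_116 is held square and on its own (cork 108.0×51.8 mm). Carrying it to the carrier.

>>> apply_moves:
  travel:
    - [0.1,-2.3,0]
    - [0.2,-4,0]
    - [0.25,-5,0]
    - [0.3,-5,0]
    - [0.3,-5,0]
    - [0.3,-5,0]
    - [0.3,-5,0]
    - [0.3,-5,0]
    - [0.2,-3,0]
    - [0.14,-2,0]
    - [0,0,0]
    - [0,0,0]
  turn:
    - [0,0,-0.107]
    - [0,0,0]
    - [0,0,0]
    - [0,0,0]
    - [0,0,0]
    - [0,0,0]
    - [0,0,0]
    - [0,0,0]
    - [0,0,0]
    - [0,0,0]
    - [0,0,0]
    - [0,0,0]

```text
time_s: 24.68
tcp_pos: [0.5715, -0.0931, 0.1279]
orientation: [[-0.994, -0.111, -0.001], [-0.111, 0.994, 0.001], [0.001, 0.001, -1.0]]
ft_force: [0.7, 1.0, -0.1]
gripper_width: 0.0585
```

```bash
python3 - <<'E'
from h import *
delta(.5735,-.0945,.059,186.3); f=grab("wrist","w16"); 
g=grab("top"); corks(g,.058,(140,180,190,250),100)
cv2.imwrite("pics/t16c.png",cv2.resize(g["frame"][150:310,110:510],(800,320),interpolation=cv2.INTER_CUBIC))
E
```

```text
tcp [ 0.5715 -0.0931  0.1279] yaw 186.38 w 0.0585 t 24.68 F [ 0.7  1.  -0.1]
shift now-axes cm [-0.18 -0.17  6.89] | turn [ 0.001 -0.001  0.001] | shift in goal axes cm [-0.18 -0.17  6.89]
cork [154 200  27  29 658] (array([558.9, 312.8]), array([58.6, 50.1]), -3.2)
```

View pics/w16.png

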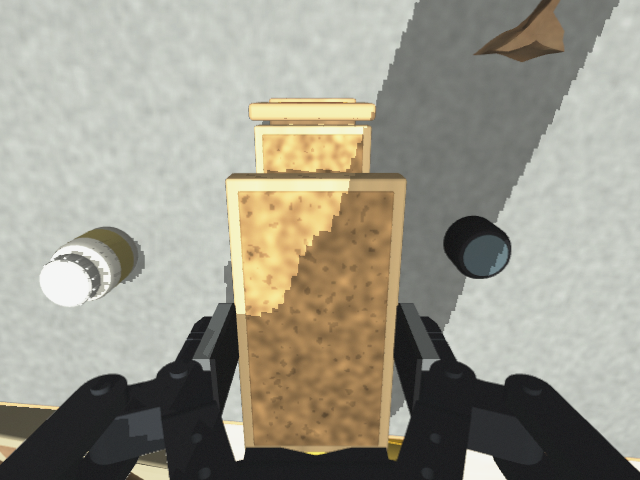

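View pics/t16c.png

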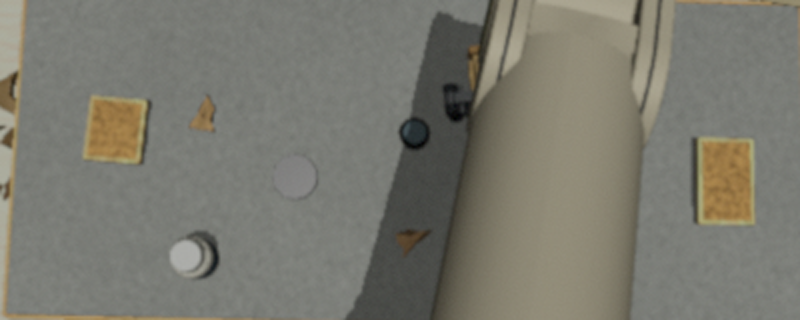

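Board_68 stayed on its rest block, and the 116 is over the carrier. Lowering it.

>>> apply_moves:
  travel:
    - [-0.18,-0.17,0]
    - [0,0,2]
    - [0,0,2]
    - [0,0,1.3]
    - [0,0,0.7]
    - [0,0,0.4]
    - [0,0,0]
    - [0,0,0]
  turn:
    - [0,0,0]
    - [0,0,0]
    - [0,0,0]
    - [0,0,0]
    - [0,0,0]
    - [0,0,0]
    - [0,0,0]
    - [0,0,0]

```text
time_s: 25.78
tcp_pos: [0.574, -0.0959, 0.065]
orientation: [[-0.994, -0.11, 0.001], [-0.11, 0.994, 0.0], [-0.001, 0.0, -1.0]]
ft_force: [-0.5, 0.5, -0.4]
gripper_width: 0.0593
```

```bash
python3 - <<'E'
from h import *
delta(.5735,-.0945,.0588,186.3); f=grab("wrist","w17"); 
E
```

```text
tcp [ 0.574  -0.0959  0.065 ] yaw 186.31 w 0.0593 t 25.77 F [-0.5  0.5 -0.4]
shift now-axes cm [0.04 0.15 0.62] | turn [0.    0.001 0.   ] | shift in goal axes cm [0.04 0.15 0.62]
```

View pics/w17.png

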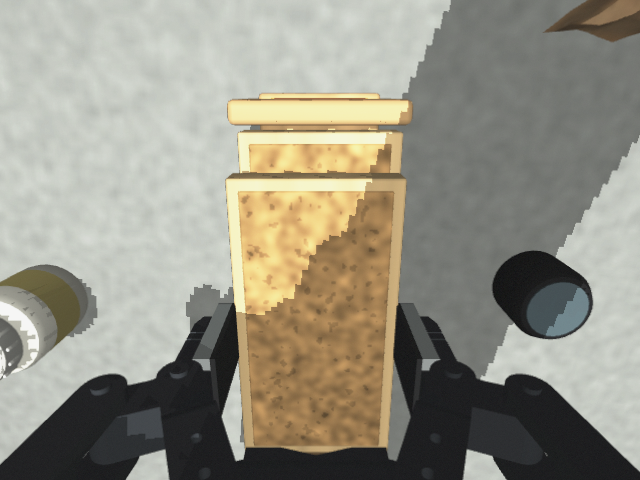

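>>> apply_moves:
  travel:
    - [0.05,0.13,0]
    - [0,0,0.3]
    - [0,0,0.25]
    - [0,0,0]
    - [0,0,0]
  turn:
    - [0,0,0]
    - [0,0,0]
    - [0,0,0]
    - [0,0,0]
    - [0,0,0]

```text
time_s: 26.45
tcp_pos: [0.573, -0.0946, 0.0589]
orientation: [[-0.994, -0.11, -0.0], [-0.11, 0.994, 0.0], [0.0, 0.0, -1.0]]
ft_force: [-0.1, -0.8, -0.4]
gripper_width: 0.0588
```

>>> apply_moves:
  travel:
    - [0,0,0.06]
    - [0,0,0]
  turn:
    - [0,0,0]
    - [0,0,0]

```text
time_s: 26.7
tcp_pos: [0.573, -0.0946, 0.0588]
orientation: [[-0.994, -0.11, 0.0], [-0.11, 0.994, 0.0], [-0.0, 0.0, -1.0]]
ft_force: [-2.8, 1.1, 6.2]
gripper_width: 0.0587
```

>>> apply_moves:
  travel:
    - [0,0,0]
    - [0,0,0]
    - [0,0,0]
    - [0,0,0]
  turn:
    - [0,0,0]
    - [0,0,0]
    - [0,0,0]
    - [0,0,0]
  claw: 8.54

```text
time_s: 27.2
tcp_pos: [0.573, -0.0946, 0.0583]
orientation: [[-0.994, -0.11, -0.0], [-0.11, 0.994, 0.0], [0.0, 0.0, -1.0]]
ft_force: [-1.1, -0.6, 0.7]
gripper_width: 0.0855
```

>>> apply_moves:
  travel:
    - [0,0,-1]
    - [0,0,-3]
    - [0,0,-5]
    - [0,0,-4]
    - [0,0,-1]
    - [0,0,0]
    - [0,0,0]
  turn:
    - [0,0,0]
    - [0,0,0]
    - [0,0,0]
    - [0,0,0]
    - [0,0,0]
    - [0,0,0]
    - [0,0,0]

```text
time_s: 28.08
tcp_pos: [0.5724, -0.0945, 0.1971]
orientation: [[-0.994, -0.11, -0.002], [-0.11, 0.994, 0.0], [0.002, 0.0, -1.0]]
ft_force: [1.0, -0.6, 0.5]
gripper_width: 0.0855
```

```bash
python3 - <<'E'
from h import *
f=grab("wrist","w18"); corks(f,.070); delta(.516,-.331,.18,180)
E
```

```text
cork [  0  73  13  92 528] (array([ 526.9, -297.2]), array([57. ,  7.6]), -7.7)
cork [278 125  76  13 779] (array([ 510.9, -100. ]), array([48.7,  7.5]), -83.7)
cork [  277   146    78   148 10160] (array([573.5, -93.2]), array([106.9,  51.4]), 6.3)
cork [359 375  49  13 308] (array([696.9, -24.6]), array([39.9,  8.2]), 87.4)
tcp [ 0.5723 -0.0945  0.197 ] yaw 186.32 w 0.0854 t 28.12 F [-0.3 -0.9  0.9]
shift now-axes cm [  8.2  -22.89   1.71] | turn [ 0.    -0.002  0.11 ] | shift in goal axes cm [  5.63 -23.65   1.7 ]
```

View pics/w18.png

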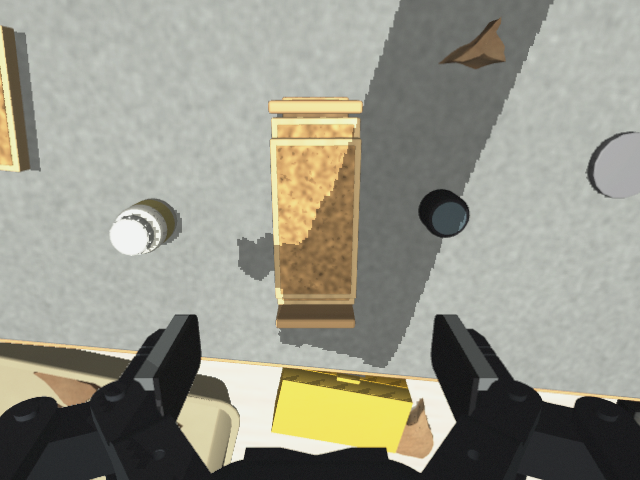

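Board_116 lies on the 140 at (573.5,−93.2) mm, 6.3°. Now I'll fetch board_92 from rest_c.

>>> apply_moves:
  travel:
    - [0.8,-2.65,0]
    - [1,-4,0]
    - [1,-5,0]
    - [1,-5,0]
    - [1,-4,0.2]
    - [0.83,-3,0.5]
    - [0,0,0]
    - [0,0,0]
    - [0,0,0]
  turn:
    - [0,0,0.11]
    - [0,0,0]
    - [0,0,0]
    - [0,0,0]
    - [0,0,0]
    - [0,0,0]
    - [0,0,0]
    - [0,0,0]
    - [0,0,0]

```text
time_s: 29.25
tcp_pos: [0.5204, -0.3305, 0.1911]
orientation: [[-1.0, -0.002, -0.0], [-0.002, 1.0, 0.001], [0.0, 0.001, -1.0]]
ft_force: [0.3, 0.1, -0.1]
gripper_width: 0.0855
```

```bash
python3 - <<'E'
from h import *
f=grab("wrist","w19"); corks(f,.058); delta(.5162,-.3318,.046,180)
E
```

```text
cork [ 276  155   76  114 8251] (array([ 516.4, -330.7]), array([83. , 51.5]), -0.1)
cork [606 204  34  15 392] (array([ 513.5, -113.6]), array([22.9,  8.7]), -84.0)
cork [ 599  227   41  134 4153] (array([580.8, -93.6]), array([112.2,  31.1]), 6.7)
tcp [ 0.5204 -0.3306  0.1912] yaw 180.12 w 0.0854 t 29.3 F [ 0.3 -0.  -0.2]
shift now-axes cm [ 0.42 -0.12 14.52] | turn [0.001 0.    0.002] | shift in goal axes cm [ 0.42 -0.12 14.52]
```

Board_92 is unchanged at (516.4,−330.7) mm, 0°. Descending.

>>> apply_moves:
  travel:
    - [0.4,-0.1,4]
    - [0,0,4]
    - [0,0,3]
    - [0,0,2]
    - [0,0,1]
    - [0,0,0.3]
    - [0,0,0]
    - [0,0,0]
  turn:
    - [0,0,0]
    - [0,0,0]
    - [0,0,0]
    - [0,0,0]
    - [0,0,0]
    - [0,0,0]
    - [0,0,0]
    - [0,0,0]

```text
time_s: 30.3
tcp_pos: [0.5162, -0.3331, 0.0492]
orientation: [[-1.0, -0.0, 0.001], [-0.0, 1.0, -0.0], [-0.001, -0.0, -1.0]]
ft_force: [0.5, 0.4, 0.2]
gripper_width: 0.0855
```

```bash
python3 - <<'E'
from h import *
f=grab("wrist","w20"); delta(.5162,-.3318,.0465,180)
E
```

```text
tcp [ 0.5162 -0.3331  0.0491] yaw 180.01 w 0.0856 t 30.35 F [-0.4  0.8  0.2]
shift now-axes cm [-0.    0.13  0.26] | turn [-0.     0.001  0.   ] | shift in goal axes cm [-0.    0.13  0.26]
```

View pics/w20.png

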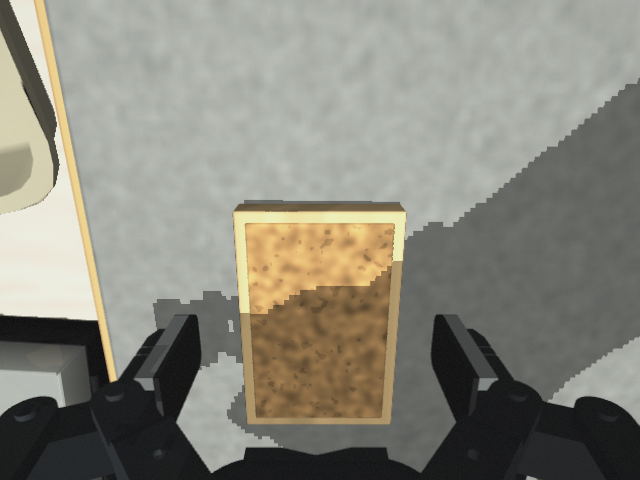

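Board_92 stands almost centred between the fingers. I'll close and lift.

>>> apply_moves:
  travel:
    - [0,0.12,0.12]
    - [0,0,0]
  turn:
    - [0,0,0]
    - [0,0,0]

```text
time_s: 30.6
tcp_pos: [0.5158, -0.3314, 0.0472]
orientation: [[-1.0, -0.0, 0.0], [-0.0, 1.0, 0.0], [-0.0, 0.0, -1.0]]
ft_force: [0.3, -0.3, -0.4]
gripper_width: 0.0853
```

>>> apply_moves:
  travel:
    - [0,0,0]
    - [0,0,0]
    - [0,0,0]
    - [0,0,0]
    - [0,0,0]
  turn:
    - [0,0,0]
    - [0,0,0]
    - [0,0,0]
    - [0,0,0]
    - [0,0,0]
  claw: 5.0

```text
time_s: 31.22
tcp_pos: [0.5159, -0.3317, 0.0475]
orientation: [[-1.0, -0.0, 0.0], [-0.0, 1.0, 0.0], [-0.0, 0.0, -1.0]]
ft_force: [-1.6, 0.4, 5.2]
gripper_width: 0.0586
```

>>> apply_moves:
  travel:
    - [0,0,-0.5]
    - [0,0,-1.5]
    - [0,0,-3]
    - [0,0,-3]
    - [0,0,-1]
    - [0,0,0]
    - [0,0,0]
  turn:
    - [0,0,0]
    - [0,0,0]
    - [0,0,0]
    - [0,0,0]
    - [0,0,0]
    - [0,0,0]
    - [0,0,0]

```text
time_s: 32.1
tcp_pos: [0.5152, -0.3312, 0.136]
orientation: [[-1.0, -0.0, -0.002], [-0.0, 1.0, 0.001], [0.002, 0.001, -1.0]]
ft_force: [0.0, 0.7, -0.9]
gripper_width: 0.0586
```

```bash
python3 - <<'E'
from h import *
f=grab("wrist","w21"); s=arm.read_state(); corks(f,s["tcp_pos"][2]+.0115); delta(.5735,-.0945,.135,186.3)
E
```

```text
cork [  241   226   150   196 26789] (array([ 515.4, -329.8]), array([83.1, 51.4]), -0.0)
tcp [ 0.5152 -0.3312  0.1359] yaw 180.01 w 0.0586 t 32.15 F [-0.1  0.4 -0.7]
shift now-axes cm [-5.84 23.67  0.1 ] | turn [ 0.001 -0.002 -0.11 ] | shift in goal axes cm [-8.39 22.89  0.09]
```

>>> apply_moves:
  travel:
    - [-0.6,2,0]
    - [-1.3,4,0]
    - [-1.7,5,0]
    - [-1.7,5,0]
    - [-1.5,4,0]
    - [-1.5,2.8,0]
    - [0,0,0]
    - [0,0,0]
    - [0,0,0]
  turn:
    - [0,0,-0.11]
    - [0,0,0]
    - [0,0,0]
    - [0,0,0]
    - [0,0,0]
    - [0,0,0]
    - [0,0,0]
    - [0,0,0]
    - [0,0,0]

```text
time_s: 33.28
tcp_pos: [0.5749, -0.0979, 0.1369]
orientation: [[-0.994, -0.108, -0.001], [-0.108, 0.994, -0.0], [0.001, -0.0, -1.0]]
ft_force: [0.5, -0.3, -0.1]
gripper_width: 0.0584
```

```bash
python3 - <<'E'
from h import *
f=grab("wrist","w22"); delta(.5735,-.0945,.0715,186.3)
E
```

```text
tcp [ 0.575  -0.0977  0.137 ] yaw 186.21 w 0.0586 t 33.33 F [ 0.3 -0.6 -0.8]
shift now-axes cm [0.11 0.34 6.55] | turn [-0.    -0.    -0.002] | shift in goal axes cm [0.11 0.34 6.55]
```

View pics/w22.png

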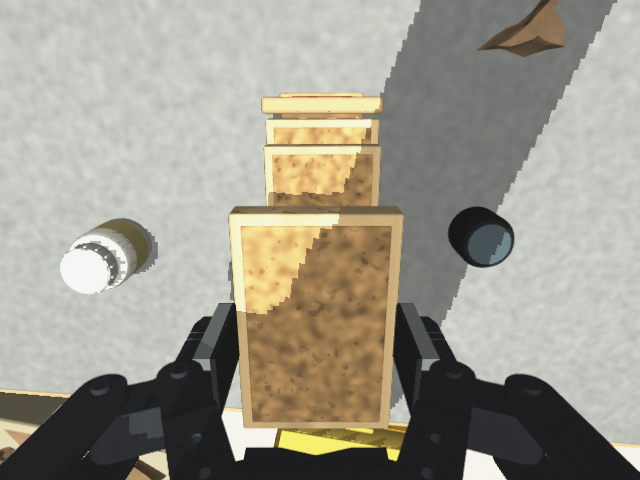

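The 92 is held square over the stack. I'll shift by the remaining offset and lower it.

>>> apply_moves:
  travel:
    - [0.1,0.25,0]
    - [0,0,2]
    - [0,0,2]
    - [0,0,1.2]
    - [0,0,0.5]
    - [0,0,0]
    - [0,0,0]
  turn:
    - [0,0,0]
    - [0,0,0]
    - [0,0,0]
    - [0,0,0]
    - [0,0,0]
    - [0,0,0]
    - [0,0,0]

```text
time_s: 34.2
tcp_pos: [0.5746, -0.0942, 0.0808]
orientation: [[-0.994, -0.11, 0.001], [-0.11, 0.994, 0.0], [-0.001, -0.0, -1.0]]
ft_force: [-0.2, 0.1, -1.1]
gripper_width: 0.0587
```

```bash
python3 - <<'E'
from h import *
f=grab("wrist","w23"); delta(.5735,-.0945,.0715,186.3)
E
```

```text
tcp [ 0.5746 -0.0941  0.0808] yaw 186.31 w 0.0589 t 34.25 F [ 0.8 -0.3 -0.5]
shift now-axes cm [ 0.11 -0.03  0.93] | turn [0.    0.001 0.   ] | shift in goal axes cm [ 0.11 -0.03  0.93]
```

>>> apply_moves:
  travel:
    - [0.05,0,0.3]
    - [0,0,0.3]
    - [0,0,0.2]
    - [0,0,0]
    - [0,0,0]
  turn:
    - [0,0,0]
    - [0,0,0]
    - [0,0,0]
    - [0,0,0]
    - [0,0,0]

```text
time_s: 34.88
tcp_pos: [0.5737, -0.0942, 0.0722]
orientation: [[-0.994, -0.11, 0.0], [-0.11, 0.994, 0.0], [-0.0, 0.0, -1.0]]
ft_force: [-1.0, -0.5, -0.4]
gripper_width: 0.0584
```

>>> apply_moves:
  travel:
    - [0,0,0.1]
    - [0,0,0]
  turn:
    - [0,0,0]
    - [0,0,0]

```text
time_s: 35.12
tcp_pos: [0.5738, -0.0942, 0.0715]
orientation: [[-0.994, -0.11, 0.0], [-0.11, 0.994, 0.0], [-0.0, 0.0, -1.0]]
ft_force: [-1.2, -0.5, 3.6]
gripper_width: 0.0586
```

Contact at the expected height. Releasing and retreating.

>>> apply_moves:
  travel:
    - [0,0,0]
    - [0,0,0]
    - [0,0,0]
    - [0,0,0]
  turn:
    - [0,0,0]
    - [0,0,0]
    - [0,0,0]
    - [0,0,0]
  claw: 8.54

```text
time_s: 35.62
tcp_pos: [0.5736, -0.0941, 0.0711]
orientation: [[-0.994, -0.11, -0.0], [-0.11, 0.994, 0.0], [0.0, 0.0, -1.0]]
ft_force: [-0.8, 0.7, -0.5]
gripper_width: 0.0854
```

>>> apply_moves:
  travel:
    - [0,0,-1]
    - [0,0,-3]
    - [0,0,-5]
    - [0,0,-4]
    - [0,0,0]
    - [0,0,0]
  turn:
    - [0,0,0]
    - [0,0,0]
    - [0,0,0]
    - [0,0,0]
    - [0,0,0]
    - [0,0,0]

```text
time_s: 36.38
tcp_pos: [0.5734, -0.0941, 0.201]
orientation: [[-0.994, -0.11, -0.0], [-0.11, 0.994, 0.0], [0.0, 0.0, -1.0]]
ft_force: [-0.5, 0.2, -0.7]
gripper_width: 0.0854
```

```bash
python3 - <<'E'
from h import *
f=grab("wrist","w24"); corks(f,.082); delta(.5735,-.0945,.2,186.3)
E
```

```text
cork [297 123  56  12 521] (array([509.3, -94.2]), array([34.6,  6.7]), -83.7)
cork [ 276  143   78   14 1011] (array([522.9, -98.9]), array([49. ,  8.2]), -83.7)
cork [ 276  166   80  117 8339] (array([574.2, -92.8]), array([82.4, 51.3]), 6.3)
cork [359 371  48  13 308] (array([688.1, -27.3]), array([37.9,  7.8]), 86.1)
tcp [ 0.5731 -0.094   0.2004] yaw 186.32 w 0.0857 t 36.42 F [ 0.2  0.  -0.5]
shift now-axes cm [-0.04 -0.05  0.04] | turn [ 0.    -0.001  0.   ] | shift in goal axes cm [-0.04 -0.05  0.04]
```

View pics/w24.png

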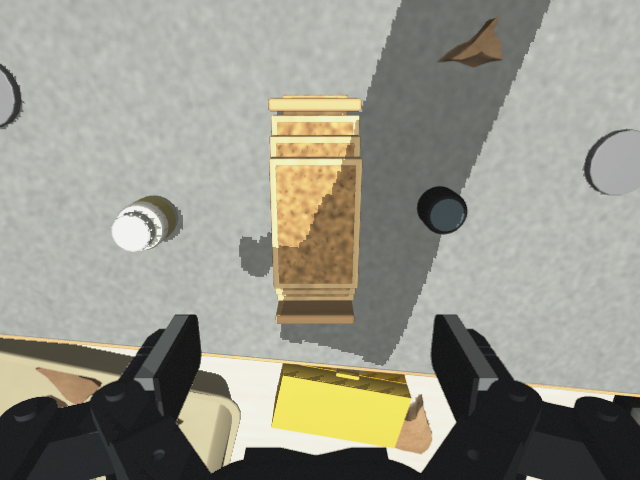

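All three boards are stacked, with the 92 at (574.2,−92.8) mm, 6.3°. I'll move the arm out of the way for a final look from the fixed cameras.

>>> apply_moves:
  travel:
    - [0,2,-1]
    - [0,5,-1]
    - [0,5,0]
    - [0,5,0]
    - [0,5,0]
    - [0,5,0]
    - [0,4,0]
    - [0,2,0]
    - [0,0,0]
    - [0,0,0]
  turn:
    - [0,0,0]
    - [0,0,0]
    - [0,0,0]
    - [0,0,0]
    - [0,0,0]
    - [0,0,0]
    - [0,0,0]
    - [0,0,0]
    - [0,0,0]
    - [0,0,0]

```text
time_s: 37.67
tcp_pos: [0.538, 0.2316, 0.221]
orientation: [[-0.994, -0.108, -0.0], [-0.108, 0.994, -0.001], [0.0, -0.001, -1.0]]
ft_force: [-0.1, -0.1, 0.0]
gripper_width: 0.0849
```

```bash
python3 - <<'E'
from h import *
g=grab("top"); s=grab("scene","s25"); corks(g,.082,(330,160,400,260),100); delta(.5,.1,.2,180)
hsv=cv2.cvtColor(g["frame"],cv2.COLOR_BGR2HSV)
cv2.imwrite("pics/t25c.png",cv2.resize(g["frame"][150:310,110:510],(800,320),interpolation=cv2.INTER_CUBIC))
cv2.imwrite("pics/s25c.png",cv2.resize(s["frame"][120:400,150:550],(800,560),interpolation=cv2.INTER_CUBIC))
E
```

```text
cork [347 181  30  48 983] (array([584.2, -92.5]), array([97.9, 49.9]), 7.0)
tcp [0.5379 0.2318 0.2213] yaw 186.15 w 0.0857 t 37.77 F [ 0.2 -0.4 -0.5]
shift now-axes cm [  5.19 -12.7    2.13] | turn [-0.     0.     0.107] | shift in goal axes cm [  3.79 -13.18   2.13]
```

View pics/t25c.png

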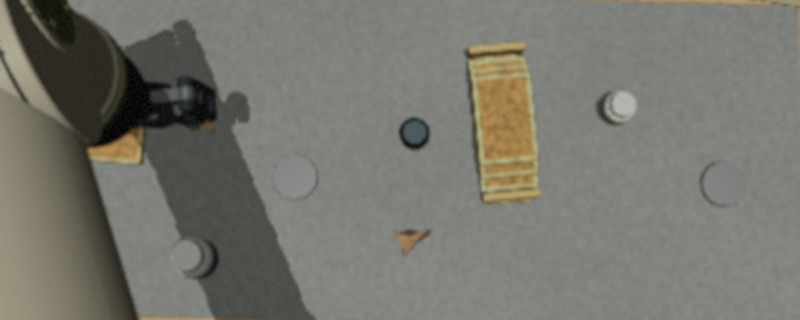

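View pics/s25c.png

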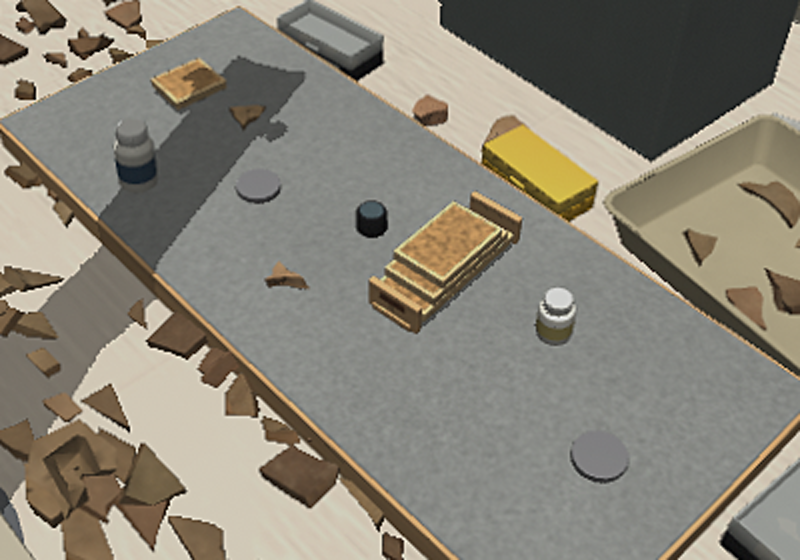

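The fixed views show the three boards stacked between the cheeks, 140, 116 and 92 from the bottom up. Board_68 is alone on its rest block at crop (188,80), and the bottles, sherds and loupe haven't moved. The top-camera figure of 97.9 mm is the 92's cork merged with lower-board cork in the mask, so I'm not counting it as a check. Handing in.

```bash
python3 -c "
from station import arm
print(arm.finish_job())"
```

```text
the job is handed in; nothing more can be done
None
```

The three longest boards are stacked in the carrier, cork up: the 140 at the bottom, the 116 on it and the 92 on top. I handed the job in at about 38 s of the 72 s allowed.

I set the 92 aside on rest_c, put the 140 in the carrier between the cheeks, then the 116 from the other pile, and last the 92. Only one board was lifted at a time, and the highest force I saw in the move reports was about 8 N.

**Wrist-camera check:** each board was measured right after it was placed.

| Item | Centre (mm) | Yaw |
|---|---|---|
| carrier | (573.8, −92.9) | 6.3° |
| board_140 | (572.8, −93.2) | 6.4° |
| board_116 | (573.5, −93.2) | 6.3° |
| board_92 | (574.2, −92.8) | 6.3° |

All three lie within about 1 mm of the carrier's centre.

**Final look at the scene:** with the arm moved clear, the fixed cameras showed the stack in order. The 68 was on its own rest block with nothing on it, and the bottles, loupe and sherds looked undisturbed by eye.

**Checks that disagreed:**
- **Final top-camera fit:** it read 97.9 mm at (584, −92.5) mm for the top board. I put that down to its cork mask merging with a lower board, so it does not confirm the 92's position.
- **Carrier position:** the top and wrist cameras differed by about 1.6 mm in y, within the 2 mm calibration.

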